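# Set the indexed end stop by clicks and bring the card pack home

## Task

Set up the indexed end stop: push its thumb lever all the way back until it presses on the rubber home stop, without forcing it, then click it forward one notch at a time, letting it settle in every notch, and leave it in the fourth notch from home. Then slide the thick pack of cards lying in the channel forward until it rests against the stop roller, gently enough that the lever stays in its notch.

Things in the scene. Friction and masses are not known exactly. Their poses are not given: they have to be found in the camera images.
- index_stop: The indexed end stop, fixed to the table: grey base plate 8 mm thick, x -145..145, y -48..152 mm. Origin under the plate on the channel's middle line; x forward along the channel, y left, z up. The channel is the plate's top between two rails (inner faces y = +-32, tops z = 22, x -140..30 mm). A grey block (top z 54 mm, x 125..151, y 45..75) holds the spring plunger that clicks the lever.
- lever_pivot (a point): Vertical pivot of the flat steel lever, at x 60, y 60 mm of index_stop, at the lever's mid height (lever z 45..53, hub top 61 mm). The thumb arm points to +y and carries the knob at 80 mm; the other arm points to -y and carries the stop roller at 55 mm. Eight uneven, unmarked notches; number 0 is home. When the knob goes forward (+x), the roller comes back (-x), toward the pack.
- lever_knob (a point): Axis of the lever's black upright thumb knob at half height (z 72): a round post 16 mm across, z 53..90 mm. Moves on a level circle of 80 mm radius about lever_pivot, home (rearmost, toward the robot) is about 33 mm behind it in x. Leaving a notch takes about 7 to 10 N at the knob, either way; then the force drops and the lever snaps into the next notch and stands there when let go.
- stop_roller (a point): Axis of the stop roller, an upright steel pin 16 mm across, z 12..45 mm, on the lever's other arm, in the channel; the point is at z 25 mm. The pack's front end comes to rest against the roller's rear side.
- home_stop: Home stop: upright black rubber-sleeved post 12 mm across, top z 54 mm, behind the thumb arm, 50 mm out from the pivot; origin on its axis at table height. In the home notch the arm is about 1 mm short of it, so it must be pressed on: 13 N or more at the knob without a snap means it is on the stop. Never load the post above 40 N (about 25 N at the knob).
- pack_centre (a point): Centre of the thick banded pack of white cards, 56 mm wide, 85 mm long, 32 mm thick, about 0.1 kg, lying flat and loose in the channel, length along it, with 4 mm play to either rail. Its y axis points forward along the channel. A thinner pack and other things beside the fixture are not part of the work.
- pack_front (a point): Centre of the pack's front end face (the end away from the robot), half-way up. Never press the pack on the roller with more than 15 N; somewhat less than that already drives the lever out of its notch.
Mind the look-alikes: they are no part of the job. Leave any purple look-alike of the part that bears pack_centre alone.

How it is judged:
By the outcome, as a careful person would: the job done as asked, in the order asked, and still so for the second after the job is handed in, with the robot touching nothing.
It also fails if it takes over 72 s, if anything falls off the work surface, if the arm or the gripper's body presses on something with over 40 N, if the wrist force passes 120 N, or if a joint passes its speed limit or range.

## Robot

A 6-joint arm with a two-finger parallel gripper is mounted at the origin on a cart in front of the work surface, level with it; the furniture and walls round the work are solid. World frame = base frame: x ahead of the robot, y to its left, z up, the work surface at z = 0. Lengths are in m, angles in rad, forces in N, time in s.
With the tool pointing down it reaches from about 0.35 to 0.925 m from the base axis. Payload 6.4 kg.
Tool frame: the origin (TCP) lies midway between the tips of the shut fingers; the grasp point (between the pads) lies 19 mm behind it; z points along the fingers, y is the direction in which the jaws open and shut (so a half turn about z gives the same grasp; the last joint's range is limited). The gripper opens to 85 mm and grips with 20 to 120 N. Pads are 22 mm wide; open, the fingers measure 114 mm over their backs; the gripper's body (76 mm by 85 mm) begins 54 mm behind the grasp point. The pads swing forward as they close: fully open they stand 13 mm farther back than shut.
Start: joints at [-1.487, 0.245, 1.558, -0, 1.339, -0.174], TCP at [0.166, -0.629, 0.199] pointing down, gripper open.
Joint ranges: [-3.13, 3.13], [-1.02, 2.26], [0.13, 2.54], [-0.95, 4.09], [0.21, 2.88], [-2.74, 2.74]. Speed limits (rad/s): [2.57, 2.57, 3.14, 3.14, 3.14, 3.14].

## Interface

Orientations are given as a unit quaternion [x, y, z, w].
In Python, from plant import ctrl gives the robot as it stands.
- The arm moves only by the tool move_arm, never from a script. Its argument "moves" is one flat list of numbers, 5 for each row, row after row: the closure, from -1 (fully open) to 1 (shut), so that 0 is half open, then the shift along the tool's x, y, z in m, then the turn about the tool's z in rad. In form: [hand, x, y, z, twist, hand, x, y, z, twist, ...]. A call has 1 to 12 rows; each row is the pose to reach, as a shift and turn from the pose measured when the call began, along the tool's axes at that moment; what a row does not reach only later rows make up. A row lasts 1/10 s, in which the tool goes at most 50 mm and 8.59 degrees, less where a joint would pass 70% of its speed; a pose out of reach is approached as far as the arm can. A call with a gripper value outside its range is refused whole. The fingers move at their own pace and stop on an object; the grip force is fixed at half the most. Time passes only in rows, so rows that repeat a pose let the fingers close. It gives the time, the measured TCP pose, the force and the opening at its end, in the units of the state.
- ctrl.get_state(): the state, without advancing time (a new reading comes with each control period).
- ctrl.camera(name): name is "scene" or "side" or "wrist"; returns a dict with "pixels" (384x512x3 uint8, blue, green, red), "intrinsics" (3x3 intrinsics, pixels), "rvec" (rotation vector, rad) and "tvec" (3), from world to camera coordinates, as OpenCV has them. Camera axes: x right, y down, z forward; pixel columns grow to the right and rows downward; lengths in m; the calibration is good to about 2 mm. A picture is of the moment at which its call begins. There is no depth.
- ctrl.close_job(): hands the job in, once; it reports no verdict.
Trained networks look in the newest picture that a camera, given by its name, has taken for a name from the list of things; names that differ only in an ending like _2 or _b are one class to them, and where a whole thing is asked for, a point or a joint stands for the part that bears it (a point fixed in the world has none). Each returns a list of dicts, best first, with "score" (0 to 1); they miss things now and then, are a little off and sometimes report something else, mostly with a low value. They report only what shows in the picture. A call takes as long as a camera call. They do not tell look-alikes from the thing itself.
- ctrl.recognise(camera, query): "xy" ([column, row] in pixels, amid what is visible of it).
- ctrl.masks_of(camera, query): "mask" (384x512 bool, what is visible of it) and "xy" ([column, row] in pixels, amid what is visible of it).
- ctrl.mark_of(camera, query): "xy" ([column, row] in pixels: a listed point, or the origin of a listed thing).
The state is a dict: "time_s": time; "joint_pos": joint angles; "joint_vel": joint speeds; "tau": joint torques, N m; "ee_pos": TCP position; "eef_rot": TCP orientation; "ft_force": force on the tool from outside, world axes, zero at the start; "torque": the same for the moment, N m; "finger_gap": finger opening in m.
Only numpy, scipy, OpenCV 4.12 (cv2) and the standard library are available. Lean on these libraries where they do the work, as an engineer would, in place of code of your own. Each camera call takes 0.05 s, during which the arm holds its last target.

## Working session

There is one attempt and no reset: what is moved stays moved. The work goes in short steps, Python scripts to look and compute and a tool call to move; the robot and the scene stay as the last step left them, time stands still between calls to the robot, and variables do not carry over. Pictures are saved under pics/ and viewed, and the job is handed in when it is done.

Besides the shell and the picture viewer there is one more tool, called by a JSON object that holds its "fn" and its "kwargs". move_arm: Moves the arm, as the interface text tells. Its arguments: {"type":"object","properties":{"moves":{"type":"array","items":{"type":"number"}}},"required":["moves"]}

```bash
ls; mkdir -p pics; cat > h.py <<'E'
import numpy as np,cv2
from plant import ctrl
def cam(n):
    c=ctrl.camera(n);return c
def ray(c,xy):
    K=np.array(c["intrinsics"]);R=cv2.Rodrigues(np.array(c["rvec"],float))[0];t=np.array(c["tvec"],float).ravel()
    d=R.T@np.linalg.inv(K)@np.array([xy[0],xy[1],1.]);o=-R.T@t
    return o,d/np.linalg.norm(d)
def atz(c,xy,z):
    o,d=ray(c,xy);return o+d*(z-o[2])/d[2]
def proj(c,P):
    return cv2.projectPoints(np.array(P,float).reshape(-1,3),np.array(c["rvec"],float),np.array(c["tvec"],float),np.array(c["intrinsics"],float),None)[0].reshape(-1,2)
E
python3 - <<'E'
from h import *
print(ctrl.get_state())
for n in ["scene","side","wrist"]:
    c=cam(n);cv2.imwrite(f"pics/{n}0.png",c["pixels"])
    o,d=ray(c,(256,192));print(n,o,d)
    for q in ["index_stop","lever_pivot","lever_knob","stop_roller","home_stop","pack_centre","pack_front"]:
        print(q,[(np.round(m["xy"],1),round(m["score"],2)) for m in ctrl.mark_of(n,q)[:3]])
E
```

```text
pics
{'time_s': 0.0, 'joint_pos': array([-1.48709795e+00,  2.45835585e-01,  1.55903133e+00,  6.65205855e-06,
        1.33872915e+00, -1.74106988e-01]), 'joint_vel': array([ 0.00280957, -0.00138715, -0.00042608,  0.00116342,  0.00067176,
       -0.00022166]), 'tau': array([ 7.00472920e-04, -4.29506421e+01, -3.26130903e+01, -1.02596684e-04,
        5.30801219e-03,  1.37993860e-05]), 'ee_pos': array([ 0.16567253, -0.62787412,  0.19805734]), 'eef_rot': array([ 9.91703148e-01,  1.28545181e-01,  4.84988297e-05, -1.00053719e-03]), 'ft_force': array([-0.28049162,  0.12338143,  0.14266627]), 'torque': array([ 0.0015659 , -0.02410757,  0.03911586]), 'finger_gap': 0.08545552928890181}
scene [0.02378464 0.61235893 0.62546284] [ 0.48529873 -0.67911585 -0.55071482]
index_stop [(array([258.6, 205. ]), 0.89), (array([227.8, 195.2]), 0.23)]
lever_pivot [(array([230., 195.]), 0.55)]
lever_knob [(array([202.8, 197.8]), 0.81)]
stop_roller [(array([237. , 187.8]), 0.87)]
home_stop [(array([224.2, 218. ]), 0.63)]
pack_centre [(array([268.8, 207.3]), 0.86), (array([344.6, 201.1]), 0.58)]
pack_front [(array([256.8, 155.9]), 0.72), (array([254.5, 200.1]), 0.62)]
side [ 0.49157101 -0.98523339  0.43020963] [-0.01291896  0.9327749  -0.36022784]
index_stop [(array([279.6, 227.4]), 0.81)]
lever_pivot [(array([302.9, 202.2]), 0.68)]
lever_knob [(array([302.4, 178.3]), 0.62), (array([259.7, 215.6]), 0.49)]
stop_roller [(array([307.6, 220.1]), 0.77)]
home_stop [(array([293.3, 209.5]), 0.53)]
pack_centre [(array([186.2, 249.3]), 0.92), (array([259.8, 214.7]), 0.84), (array([348.3, 277.1]), 0.64)]
pack_front [(array([164.6, 264.1]), 0.71), (array([274.9, 218.4]), 0.6), (array([364.5, 270.3]), 0.59)]
wrist [ 0.23159018 -0.6107592   0.37395187] [-0.25592879 -0.06834409 -0.96427669]
index_stop []
lever_pivot []
lever_knob []
stop_roller []
home_stop []
pack_centre []
pack_front []
```

```bash
python3 - <<'E'
import cv2
for n in ["scene","side"]:
    a=cv2.imread(f"pics/{n}0.png"); 
    cv2.imwrite(f"pics/{n}0z.png",cv2.resize(a[110:300,130:390],(780,570),interpolation=cv2.INTER_CUBIC))
E
```

```text
(no output)
```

View pics/scene0.png

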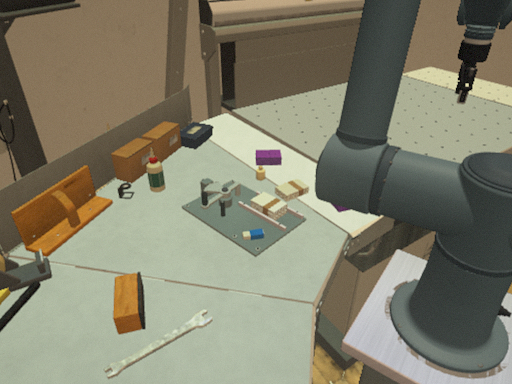

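View pics/side0.png

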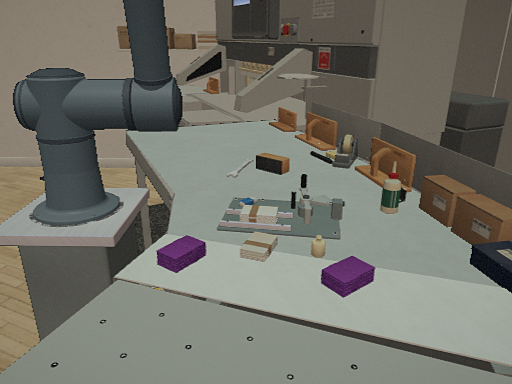

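```bash
python3 - <<'E'
from h import *
from scipy.optimize import least_squares
S=cam("scene");D=cam("side")
def tri(a,b):
    o1,d1=ray(S,a);o2,d2=ray(D,b)
    A=np.stack([d1,-d2],1);t=np.linalg.lstsq(A,o2-o1,rcond=None)[0]
    p,q=o1+d1*t[0],o2+d2*t[1];return (p+q)/2,np.linalg.norm(p-q)
for n,a,b in [("base",(258.6,205),(279.6,227.4)),("pivot",(230,195),(302.9,202.2)),("knob",(202.8,197.8),(302.4,178.3)),("roller",(237,187.8),(307.6,220.1)),("home",(224.2,218),(293.3,209.5)),("packc",(268.8,207.3),(259.8,214.7)),("packf",(254.5,200.1),(274.9,218.4))]:
    print(n,tri(a,b))
# fit pose with known model
obs=[(S,(258.6,205),(0,0,0)),(D,(279.6,227.4),(0,0,0)),(S,(230,195),(60,60,49)),(D,(302.9,202.2),(60,60,49))]
def f(p):
    c,s=np.cos(p[2]),np.sin(p[2]);r=[]
    for C,xy,m in obs:
        m=np.array(m)/1000;P=[p[0]+c*m[0]-s*m[1],p[1]+s*m[0]+c*m[1],m[2]]
        r+=list(proj(C,P)[0]-xy)
    return r
for z in range(-3,4,2):
    r=least_squares(f,[.6,0,z]);print(r.x,r.cost)
E
```

```text
base (array([ 5.34071914e-01, -1.10241674e-01, -5.00970647e-04]), np.float64(0.006459817459720716))
pivot (array([ 0.59298846, -0.05473454,  0.04207177]), np.float64(0.00816653359810367))
knob (array([0.60233749, 0.0377103 , 0.07627692]), np.float64(0.0009164414296887717))
roller (array([ 0.60608218, -0.11183221,  0.02478689]), np.float64(0.0077285779432437795))
home (array([ 5.74394455e-01, -4.78286593e-03,  5.59435052e-04]), np.float64(0.0071813282648136075))
packc (array([ 0.48584163, -0.08992513,  0.02345571]), np.float64(0.006535094432602394))
packf (array([ 0.52965051, -0.09517027,  0.02093235]), np.float64(0.00974811293232313))
[ 0.53371933 -0.11294522  0.01079474] 9.890412749318429
[ 0.53371931 -0.1129452   0.01079397] 9.89041274956525
[ 0.53371935 -0.11294524  0.01079549] 9.890412749364781
[ 0.53371931 -0.1129452   6.29397939] 9.890412749513368
```

The scene view shows the plate at about (245,215), with the knob near (203,195) and the pack near (268,205). Side view: the fixture is around (280,215), and the purple packs beside it are look-alikes. I'm moving the wrist camera over it next.

{"fn": "move_arm", "kwargs": {"moves": [-1, 0.1, -0.1, -0.08, -0.15, -1, 0.15, -0.15, -0.08, -0.3, -1, 0.2, -0.2, -0.08, -0.45, -1, 0.25, -0.25, -0.08, -0.6, -1, 0.3, -0.3, -0.08, -0.75, -1, 0.35, -0.33, -0.08, -0.9, -1, 0.4, -0.37, -0.08, -1.05, -1, 0.45, -0.41, -0.08, -1.2, -1, 0.488, -0.44, -0.08, -1.31, -1, 0.488, -0.44, -0.08, -1.31, -1, 0.488, -0.44, -0.08, -1.31, -1, 0.488, -0.44, -0.08, -1.31]}}

```text
time_s: 2.5
ee_pos: [0.4867, -0.1329, 0.2773]
eef_rot: [0.708, 0.706, 0.0, 0.001]
ft_force: [1.6, -0.4, 0.0]
finger_gap: 0.0853
```

```bash
python3 - <<'E'
from h import *
print(ctrl.get_state()["ee_pos"])
c=cam("wrist");cv2.imwrite("pics/wrist1.png",cv2.resize(c["pixels"],(768,576)))
o,d=ray(c,(256,192));print(o,d)
Z={"index_stop":0,"lever_pivot":.049,"lever_knob":.072,"stop_roller":.025,"home_stop":0,"pack_centre":.024,"pack_front":.024}
for q,z in Z.items():
    print(q,[(np.round(m["xy"],1),round(m["score"],2),atz(c,m["xy"],z).round(4)) for m in ctrl.mark_of("wrist",q)[:3]])
E
```

```text
[ 0.48667836 -0.13286499  0.27727938]
[ 0.48751905 -0.06483987  0.45198462] [ 8.54785451e-04 -2.66290476e-01 -9.63892448e-01]
index_stop [(array([289.1, 131.4]), 0.87, array([ 0.5367, -0.0978,  0.    ]))]
lever_pivot [(array([350.6,  96.9]), 0.74, array([ 0.6082, -0.0515,  0.049 ]))]
lever_knob [(array([360.7,  19.9]), 0.81, array([0.606 , 0.0303, 0.072 ]))]
stop_roller [(array([337.8, 136.1]), 0.93, array([ 0.6018, -0.1026,  0.025 ]))]
home_stop [(array([321.8,  60.1]), 0.45, array([ 0.5792, -0.0013,  0.    ]))]
pack_centre [(array([154.1, 238.7]), 0.81, array([ 0.3321, -0.2565,  0.024 ])), (array([360.9, 285. ]), 0.8, array([ 0.6552, -0.338 ,  0.024 ])), (array([252.8, 126.9]), 0.73, array([ 0.4838, -0.0898,  0.024 ]))]
pack_front [(array([141.8, 259.4]), 0.87, array([ 0.3097, -0.2914,  0.024 ])), (array([285.2, 133.6]), 0.59, array([ 0.5287, -0.0991,  0.024 ])), (array([346.7,  93.5]), 0.55, array([ 0.6101, -0.0463,  0.024 ]))]
```

View pics/wrist1.png

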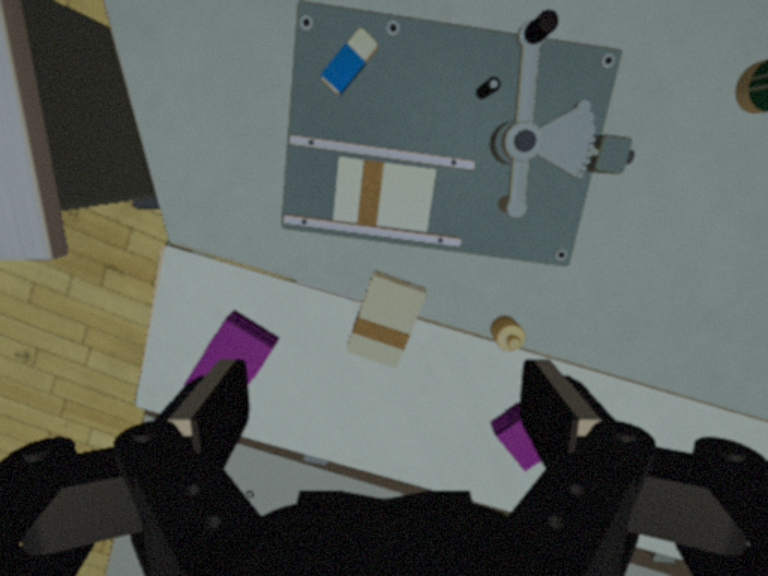

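```bash
cat > fit.py <<'E'
from h import *
from scipy.optimize import least_squares
c=cam("wrist");s=1/1.5
obs=[((620*s,50*s),(145,152,8)),((568*s,265*s),(145,-48,8)),((282*s,227*s),(-145,-48,8)),((350.6,96.9),(60,60,49)),((289.1,131.4),(0,0,0)),((300*s,2*s),(-145,152,8)),((525*s,140*s),(60,60,61))]
def W(p,m):
    c_,s_=np.cos(p[2]),np.sin(p[2]);m=np.array(m)/1000
    return np.array([p[0]+c_*m[0]-s_*m[1],p[1]+s_*m[0]+c_*m[1],m[2]])
def f(p): return np.concatenate([proj(c,W(p,m))[0]-xy for xy,m in obs])
r=least_squares(f,[.53,-.11,0],loss="soft_l1");p=r.x
np.save("pose.npy",p);print(p.round(4),np.abs(f(p)).round(1))
for n,m in dict(pivot=(60,60,49),home_approx=(27,133,72)).items(): print(n,W(p,m))
def inv(w):
    R=np.array([[np.cos(p[2]),-np.sin(p[2])],[np.sin(p[2]),np.cos(p[2])]]);return R.T@(np.array(w)[:2]-p[:2])*1000
for n,xy,z in [("knobmid",(360.7,19.9),.072),("roller",(337.8,136.1),.025),("homestopbase",(321.8,60.1),0),("homestoptop",(493*s,84*s),.054),("packrear/l",(336*s,157*s),.04),("packrear/r",(333*s,220*s),.04),("packfl",(436*s,168*s),.04),("packfr",(430*s,233*s),.04),("rollerarmend",(517*s,210*s),.053)]:
    w=atz(c,xy,z);print(n,w.round(4),inv(w).round(1))
E
python3 fit.py
```

```text
[ 0.5351 -0.1026 -0.1441] [3.8 0.4 1.2 2.2 1.5 0.8 2.5 2.4 0.1 1.2 1.4 2.7 1.  0.8]
pivot [ 0.60314303 -0.05186689  0.049     ]
home_approx [0.58096958 0.02511582 0.072     ]
knobmid [0.6045 0.0269 0.072 ] [ 50.1 138.1]
roller [ 0.5999 -0.1058  0.025 ] [64.6  6.2]
homestopbase [ 0.5777 -0.0045  0.    ] [ 28.  103.2]
homestoptop [ 0.5748 -0.0076  0.054 ] [25.6 99.8]
packrear/l [ 0.445  -0.0632  0.04  ] [-94.9  26. ]
packrear/r [ 0.4405 -0.1177  0.04  ] [-91.5 -28.5]
packfl [ 0.5321 -0.0729  0.04  ] [-7.3 28.9]
packfr [ 0.5281 -0.1299  0.04  ] [ -3.1 -28. ]
rollerarmend [ 0.6017 -0.1084  0.053 ] [66.7  3.9]
```

{"fn": "move_arm", "kwargs": {"moves": [-1, 0.05, 0.04, 0, 0.144, -1, 0.1, 0.09, 0, 0.144, -1, 0.1, 0.09, 0, 0.144, -1, 0.1, 0.09, 0, 0.144, -1, 0.1, 0.09, 0, 0.144, -1, 0.1, 0.09, 0, 0.144]}}

```text
time_s: 3.55
ee_pos: [0.5752, -0.0376, 0.2767]
eef_rot: [0.758, 0.652, -0.0, -0.0]
ft_force: [-0.7, -0.5, 1.1]
finger_gap: 0.0853
```

```bash
python3 - <<'E'
from h import *
print(ctrl.get_state()["ee_pos"],ctrl.get_state()["joint_vel"].round(3))
c=cam("wrist");cv2.imwrite("pics/wrist2.png",cv2.resize(c["pixels"],(768,576)))
Z={"index_stop":0,"lever_pivot":.049,"lever_knob":.072,"stop_roller":.025,"home_stop":0,"pack_centre":.024,"pack_front":.024}
for q,z in Z.items():
    print(q,[(np.round(m["xy"],1),round(m["score"],2),atz(c,m["xy"],z).round(4)) for m in ctrl.mark_of("wrist",q)[:3]])
E
```

```text
[ 0.575232   -0.03763894  0.276681  ] [-0.005 -0.01   0.004  0.001  0.001  0.003]
index_stop [(array([237. , 194.3]), 0.7, array([ 0.5381, -0.0928,  0.    ]))]
lever_pivot [(array([276.8, 162.4]), 0.97, array([ 0.6034, -0.0438,  0.049 ])), (array([200.7, 200.5]), 0.69, array([ 0.4921, -0.0808,  0.049 ]))]
lever_knob [(array([271.4, 102. ]), 0.61, array([0.6058, 0.0339, 0.072 ]))]
stop_roller [(array([280. , 199.6]), 0.71, array([ 0.6018, -0.1035,  0.025 ]))]
home_stop [(array([254.5, 131.8]), 0.59, array([ 0.5793, -0.003 ,  0.    ]))]
pack_centre [(array([330.5, 323.5]), 0.81, array([ 0.6568, -0.3295,  0.024 ])), (array([199.9, 201.6]), 0.8, array([ 0.4848, -0.0891,  0.024 ]))]
pack_front [(array([232.1, 207.1]), 0.79, array([ 0.5302, -0.1047,  0.024 ])), (array([349.7, 309.8]), 0.77, array([ 0.6902, -0.3079,  0.024 ]))]
```

View pics/wrist2.png

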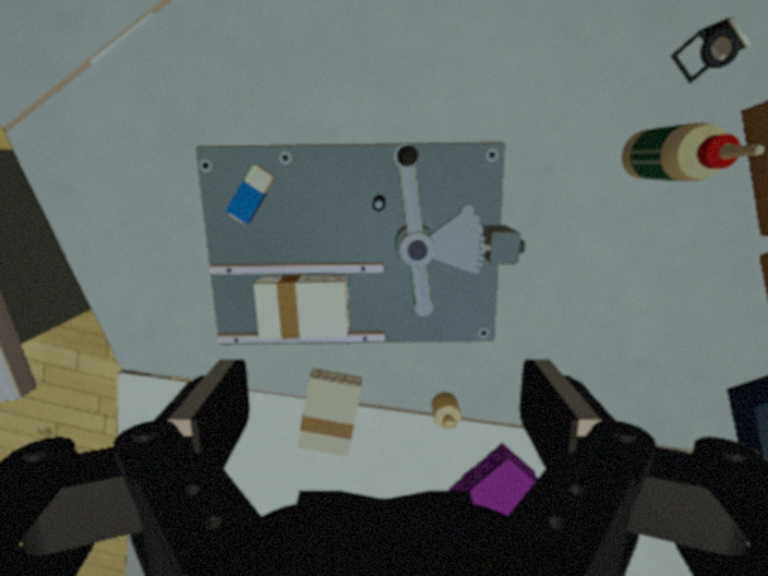

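The wrist view is now aligned with the plate: corners at (197,146), (505,143), (495,342) and (219,345), knob (407,156), hub (416,248), roller arm end (424,310). I'll refine the pose.

```bash
cat > fit.py <<'E'
from h import *
from scipy.optimize import least_squares
c=cam("wrist");s=1/1.5
obs=[((505*s,143*s),(145,152,8)),((495*s,342*s),(145,-48,8)),((219*s,345*s),(-145,-48,8)),((197*s,146*s),(-145,152,8)),((276.8,162.4),(60,60,49)),((417*s,250*s),(60,60,61))]
def W(p,m):
    c_,s_=np.cos(p[2]),np.sin(p[2]);m=np.array(m)/1000
    return np.array([p[0]+c_*m[0]-s_*m[1],p[1]+s_*m[0]+c_*m[1],m[2]])
def f(p): return np.concatenate([proj(c,W(p,m))[0]-xy for xy,m in obs])
r=least_squares(f,[.53,-.11,0],loss="soft_l1");p=r.x
np.save("pose.npy",p);print(p.round(4),f(p).round(1))
def inv(w):
    R=np.array([[np.cos(p[2]),-np.sin(p[2])],[np.sin(p[2]),np.cos(p[2])]]);return R.T@(np.array(w)[:2]-p[:2])*1000
print("pivot",W(p,(60,60,49)),"tcp",inv(ctrl.get_state()["ee_pos"]))
for n,xy,z in [("knobmid",(271.4,102),.072),("knobtop",(408*s,155*s),.09),("roller",(280,199.6),.025),("homestoptop",(379*s,202*s),.054),("packrear/l",(255*s,280*s),.04),("packrear/r",(258*s,340*s),.04),("packfl",(347*s,280*s),.04),("packfr",(349*s,338*s),.04),("rollerarmend",(424*s,309*s),.053),("blk",(502*s,247*s),.054)]:
    w=atz(c,xy,z);print(n,w.round(4),inv(w).round(1))
E
python3 fit.py
```

```text
[ 0.5372 -0.0983 -0.1357] [ 0.5 -1.5 -0.1 -0.2 -0.9  0.4 -2.2 -0.4  1.   2.9  0.5  0.3]
pivot [ 0.60480262 -0.04699056  0.049     ] tcp [29.75560307 66.30847304]
knobmid [0.6062 0.0348 0.072 ] [ 50.3 141.3]
knobtop [0.6057 0.0331 0.09  ] [ 50.1 139.4]
roller [ 0.6024 -0.1026  0.025 ] [65.2  4.5]
homestoptop [ 0.5777 -0.0014  0.054 ] [ 27.  101.5]
packrear/l [ 0.4521 -0.0562  0.04  ] [-90.1  30.3]
packrear/r [ 0.4415 -0.1152  0.04  ] [-92.6 -29.7]
packfl [ 0.5369 -0.069   0.04  ] [-4.3 29. ]
packfr [ 0.529  -0.1264  0.04  ] [ -4.4 -28.9]
rollerarmend [ 0.6038 -0.1036  0.053 ] [66.7  3.8]
blk [ 0.6792 -0.0564  0.054 ] [135.   60.7]
```

{"fn": "move_arm", "kwargs": {"moves": [0, 0.04, 0.02, 0, 0, 0, 0.0707, 0.022, 0.03, 0, 0, 0.0707, 0.022, 0.08, 0, 0, 0.0707, 0.022, 0.12, 0, 0, 0.0707, 0.022, 0.15, 0, 0, 0.0707, 0.022, 0.15, 0, 0, 0.0707, 0.022, 0.15, 0]}}

```text
time_s: 4.7
ee_pos: [0.6083, 0.0299, 0.1274]
eef_rot: [0.758, 0.652, 0.0, 0.0]
ft_force: [0.8, -0.4, 0.8]
finger_gap: 0.0425
```

```bash
cat > snap.py <<'E'
from h import *
import sys
n=sys.argv[1]
p=np.load("pose.npy")
def inv(w):
    R=np.array([[np.cos(p[2]),-np.sin(p[2])],[np.sin(p[2]),np.cos(p[2])]]);return R.T@(np.array(w)[:2]-p[:2])*1000
st=ctrl.get_state();c=cam("wrist");cv2.imwrite(f"pics/{n}.png",cv2.resize(c["pixels"],(768,576)))
f=st["ft_force"];R=np.array([np.cos(p[2]),np.sin(p[2])])
print("tcp fix",inv(st["ee_pos"]).round(1),st["ee_pos"].round(4),"gap",st["finger_gap"].round(4),"f",f.round(1),"fx",(f[:2]@R).round(2),"t",st["time_s"])
for q,z in dict(lever_knob=.072,stop_roller=.025,lever_pivot=.049,pack_front=.024).items():
    print(q,[(np.round(m["xy"],1),round(m["score"],2),inv(atz(c,m["xy"],z)).round(1)) for m in ctrl.mark_of("wrist",q)[:2]])
E
python3 snap.py w3
```

```text
Traceback (most recent call last):
  File "snap.py", line 9, in <module>
    print("tcp fix",inv(st["ee_pos"]).round(1),st["ee_pos"].round(4),"gap",st["finger_gap"].round(4),"f",f.round(1),"fx",(f[:2]@R).round(2),"t",st["time_s"])
                                                                           ^^^^^^^^^^^^^^^^^^^^^^
AttributeError: 'float' object has no attribute 'round'
```

View pics/w3.png

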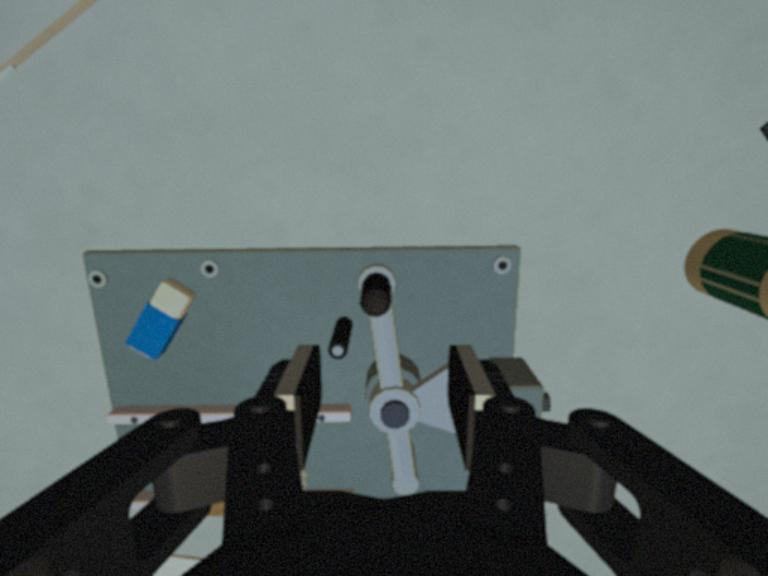

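Knob top at (377,295) lies midway between the fingers (columns 305 and 465), so I'm descending.

```bash
sed -i 's/st\["finger_gap"\].round(4)/round(st["finger_gap"],4)/' snap.py; python3 snap.py w3
```

```text
tcp fix [ 54.2 136.6] [0.6094 0.0297 0.129 ] gap 0.0427 f [ 0.6 -0.2 -0.1] fx 0.66 t 4.75
lever_knob [(array([251. , 195.1]), 0.81, array([ 51.3, 138.3]))]
stop_roller [(array([267.1, 304.8]), 0.56, array([65.3,  3.4]))]
lever_pivot [(array([262.7, 267.7]), 0.6, array([60.5, 60.9]))]
pack_front [(array([197.2, 306.7]), 0.4, array([-9.2,  1.6]))]
```

{"fn": "move_arm", "kwargs": {"moves": [0, 0, 0, 0.03, 0, 0, 0, 0, 0.055, 0, 0, 0, 0, 0.066, 0, 0, 0, 0, 0.066, 0, 0, 0, 0, 0.066, 0]}}

```text
time_s: 5.5
ee_pos: [0.6101, 0.0296, 0.0639]
eef_rot: [0.758, 0.652, 0.002, 0.002]
ft_force: [-0.9, -0.4, 1.5]
finger_gap: 0.0428
```

```bash
python3 snap.py w4
```

```text
tcp fix [ 54.9 136.6] [0.6101 0.0296 0.0639] gap 0.0428 f [-0.9 -0.4  1.5] fx -0.8 t 5.5
lever_knob [(array([245.7, 225. ]), 0.85, array([ 49.7, 138.7]))]
stop_roller []
lever_pivot [(array([262.9, 315.2]), 0.95, array([59.8, 59. ]))]
pack_front []
```

View pics/w4.png

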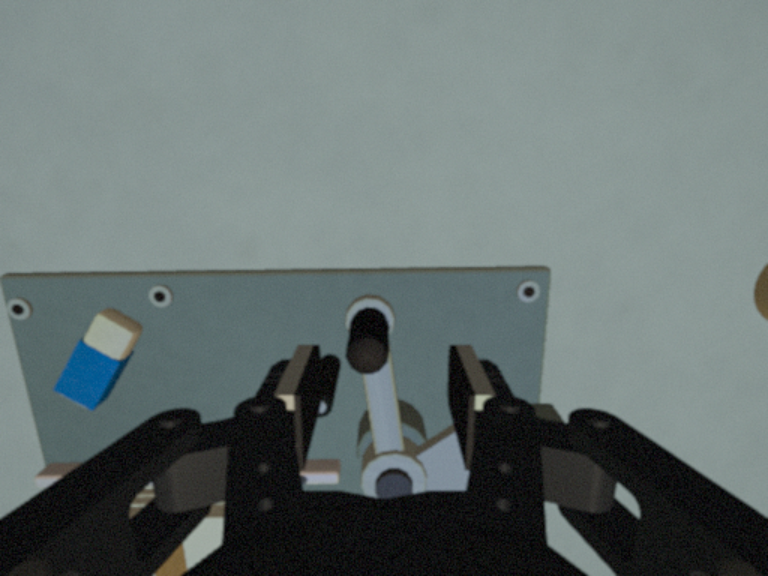

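{"fn": "move_arm", "kwargs": {"moves": [0, 0, -0.008, 0, 0, 0, 0, -0.015, 0, 0, 0, 0, -0.018, 0, 0, 0, 0, -0.02, 0, 0, 0, 0, -0.022, 0, 0, 0, 0, -0.024, 0, 0]}}

```text
time_s: 6.35
ee_pos: [0.5863, 0.0332, 0.0639]
eef_rot: [0.758, 0.652, 0.002, 0.002]
ft_force: [0.3, -0.2, 0.0]
finger_gap: 0.0423
```

```bash
python3 snap.py w5
```

```text
tcp fix [ 30.8 137. ] [0.5863 0.0332 0.0639] gap 0.0423 f [ 0.3 -0.2  0. ] fx 0.33 t 6.35
lever_knob [(array([285.2, 225.7]), 0.93, array([ 48.8, 138.3]))]
stop_roller []
lever_pivot [(array([295.8, 313.1]), 0.61, array([59.7, 60.7]))]
pack_front []
```

View pics/w5.png

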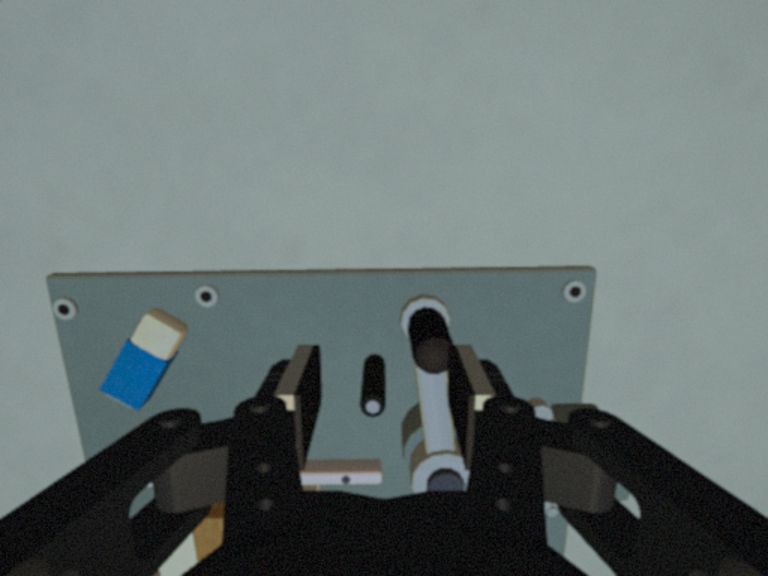

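```bash
python3 - <<'E'
from h import *
from scipy.spatial.transform import Rotation as Ro
st=ctrl.get_state();c=cam("wrist");R=Ro.from_quat(st["eef_rot"]).as_matrix()
for l in [(.011,.021,0),(-.011,.021,0),(.011,.021,-.006),(-.011,.021,-.006),(.011,.021,-.03),(-.011,.021,-.03),(0,.021,-.006)]:
    print(l,proj(c,st["ee_pos"]+R@np.array(l))[0]*1.5)
p=np.load("pose.npy")
cv2.imwrite("pics/z5.png",cv2.resize(c["pixels"][190:290,230:360],(780,600),interpolation=cv2.INTER_CUBIC))
E
```

```text
(0.011, 0.021, 0) [433.98368861 309.1999738 ]
(-0.011, 0.021, 0) [432.43699779 359.50883553]
(0.011, 0.021, -0.006) [435.62163487 313.96968135]
(-0.011, 0.021, -0.006) [433.97400018 365.71030394]
(0.011, 0.021, -0.03) [443.39808458 336.61474108]
(-0.011, 0.021, -0.03) [441.2292611  394.98369462]
(0, 0.021, -0.006) [434.78446522 340.2592948 ]
```

View pics/z5.png

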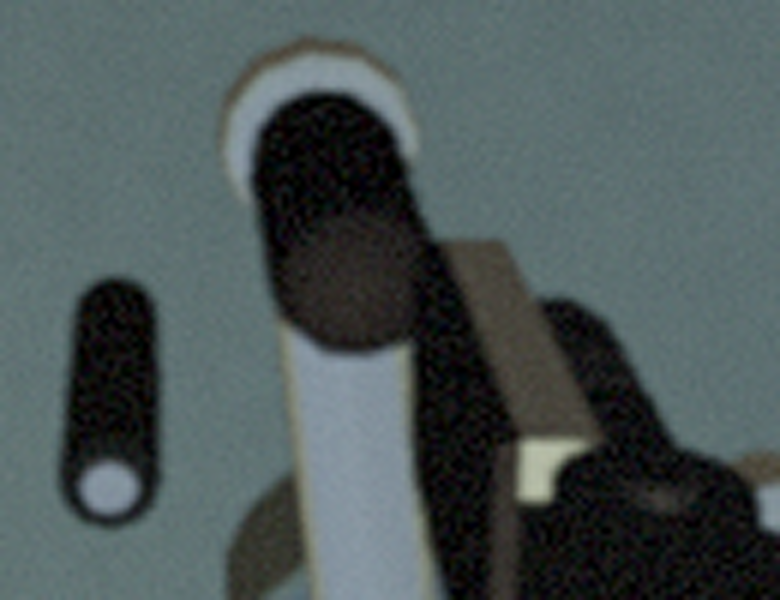

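```bash
python3 - <<'E'
from h import *
from scipy.spatial.transform import Rotation as Ro
st=ctrl.get_state();c=cam("wrist");R=Ro.from_quat(st["eef_rot"]).as_matrix()
for l in [(.011,.0425,-.013),(-.011,.0425,-.013),(.011,-.0425,-.013),(.011,.021,-.019)]:
    print(l,proj(c,st["ee_pos"]+R@np.array(l))[0]*1.5)
for n in ["side","scene"]:
    s=cam(n);a=s["pixels"].copy()
    u=proj(s,st["ee_pos"])[0];x,y=map(int,u);print(n,u,(proj(s,st["ee_pos"]+R@np.array([0,0.021,-.006]))[0]))
    x0,y0=x-65,y-60
    z=cv2.resize(a[y0:y0+100,x0:x0+130],(780,600),interpolation=cv2.INTER_CUBIC)
    for l in [(0,0,0),(.011,.021,0),(-.011,.021,0),(.011,-.021,0),(-.011,-.021,0)]:
        v=proj(s,st["ee_pos"]+R@np.array(l))[0];cv2.circle(z,(int((v[0]-x0+.5)*6),int((v[1]-y0+.5)*6)),4,(0,0,255),-1)
    cv2.imwrite(f"pics/{n}6.png",z)
E
```

```text
(0.011, 0.0425, -0.013) [494.86405732 319.90169033]
(-0.011, 0.0425, -0.013) [491.19379228 373.41420201]
(0.011, -0.0425, -0.013) [268.65519035 319.96081099]
(0.011, 0.021, -0.019) [439.54841003 325.42256622]
side [296.58420323 183.04815601] [304.52236173 181.3703716 ]
scene [209.03079043 203.13129769] [203.69252134 197.96582118]
```

View pics/side6.png

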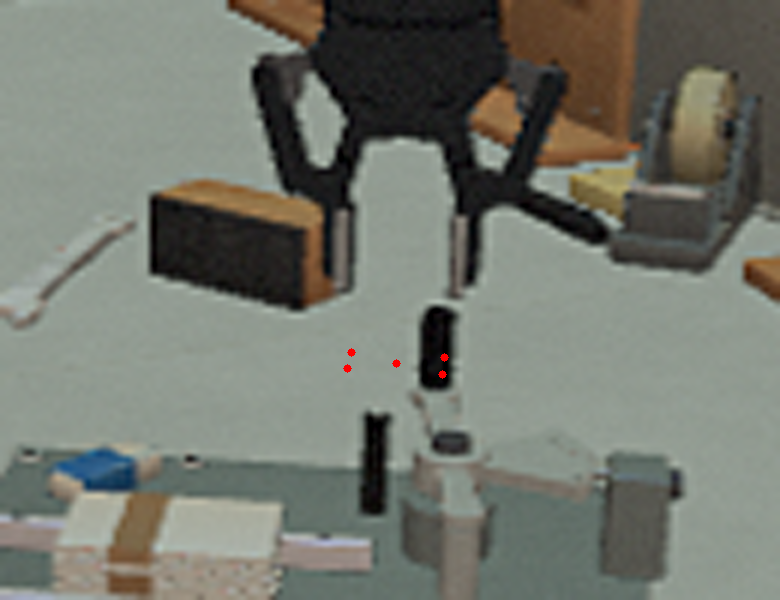

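View pics/scene6.png

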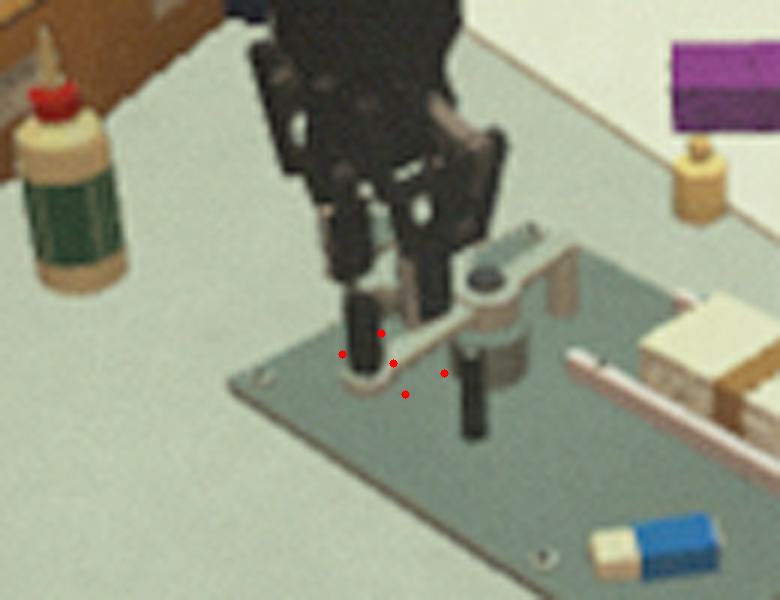

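```bash
python3 - <<'E'
from h import *
S=cam("scene");D=cam("side");W=cam("wrist")
p=np.load("pose.npy")
def inv(w):
    R=np.array([[np.cos(p[2]),-np.sin(p[2])],[np.sin(p[2]),np.cos(p[2])]]);return np.r_[R.T@(np.array(w)[:2]-p[:2])*1000,w[2]*1000]
def tri(l):
    A=np.zeros((3,3));b=np.zeros(3)
    for c,xy in l:
        o,d=ray(c,xy);M=np.eye(3)-np.outer(d,d);A+=M;b+=M@o
    x=np.linalg.solve(A,b);return inv(x).round(1),[ (proj(c,x)[0]-xy).round(1) for c,xy in l]
s=(231-.5,123-.5);k=(144-.5,143-.5)
print("front tip",tri([(D,(s[0]+465/6,s[1]+293/6)),(S,(k[0]+347/6,k[1]+280/6))]))
print("rear tip",tri([(D,(s[0]+342/6,s[1]+288/6)),(S,(k[0]+435/6,k[1]+315/6))]))
print("knob top",tri([(D,(s[0]+439/6,s[1]+310/6)),(S,(k[0]+364/6,k[1]+295/6))]))
E
```

```text
front tip (array([ 58.5, 138.2,  96.7]), [array([-0.5,  0.5]), array([-0.5, -0.5])])
rear tip (array([  5.6, 133.1,  99.1]), [array([-0.,  0.]), array([-0., -0.])])
knob top (array([ 48.9, 135.7,  90.5]), [array([ 0., -0.]), array([0., 0.])])
```

Tips in the cameras are about 34 mm above the reported TCP (z≈98 against 64), so the fingers passed over the knob. I'll shift forward, then lower another 34 mm.

{"fn": "move_arm", "kwargs": {"moves": [0, 0, 0.016, 0, 0, 0, 0, 0.016, 0, 0, 0, 0, 0.016, 0.015, 0, 0, 0, 0.016, 0.025, 0, 0, 0, 0.016, 0.034, 0, 0, 0, 0.016, 0.034, 0, 0, 0, 0.016, 0.034, 0]}}

```text
time_s: 7.65
ee_pos: [0.602, 0.0309, 0.0294]
eef_rot: [0.758, 0.652, 0.001, 0.002]
ft_force: [0.3, -0.3, 0.2]
finger_gap: 0.0427
```

```bash
python3 snap.py w7; cat > sv.py <<'E'
from h import *
import sys
s=cam("side");a=s["pixels"]
cv2.imwrite(f"pics/{sys.argv[1]}.png",cv2.resize(a[140:240,220:350],(780,600),interpolation=cv2.INTER_CUBIC))
E
python3 sv.py s7
```

```text
tcp fix [ 46.7 136.8] [0.602  0.0309 0.0294] gap 0.0427 f [ 0.3 -0.3  0.2] fx 0.3 t 7.65
lever_knob [(array([260.7, 250.5]), 0.97, array([ 49.5, 139.4]))]
stop_roller []
lever_pivot []
pack_front []
```

View pics/s7.png

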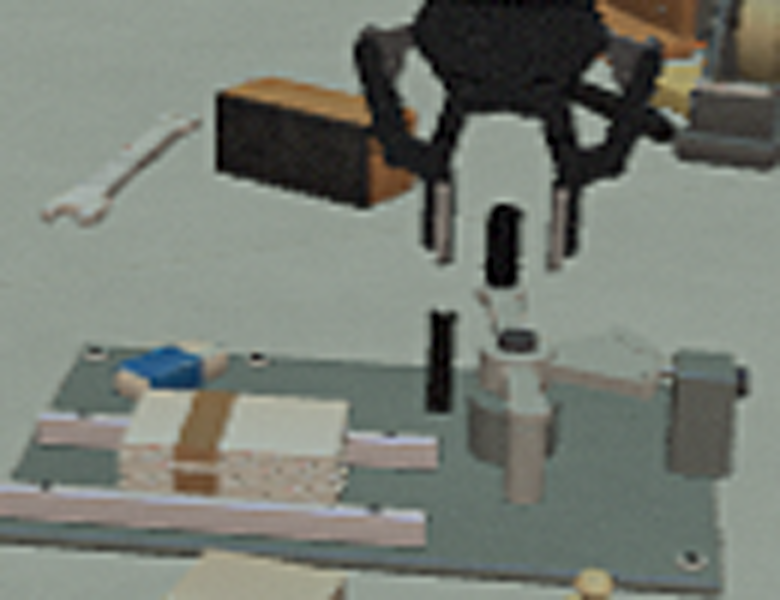

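View pics/w7.png

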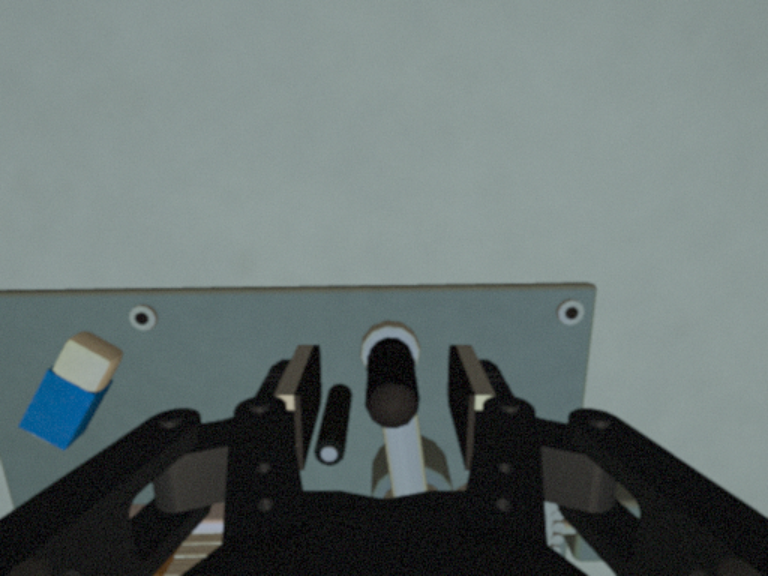

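The fingers now straddle the knob, with tips slightly above its foot. Pushing back next.

{"fn": "move_arm", "kwargs": {"moves": [0, 0, -0.004, 0, 0, 0, 0, -0.008, 0, 0, 0, 0, -0.01, 0, 0, 0, 0, -0.011, 0, 0, 0, 0, -0.012, 0, 0, 0, 0, -0.013, 0, 0, 0, 0, -0.013, 0, 0]}}

```text
time_s: 8.65
ee_pos: [0.5906, 0.0326, 0.0305]
eef_rot: [0.758, 0.652, 0.003, 0.003]
ft_force: [3.0, -0.7, -2.8]
finger_gap: 0.0427
```

```bash
python3 snap.py w8
```

```text
tcp fix [ 35.1 136.9] [0.5906 0.0326 0.0305] gap 0.0427 f [ 3.  -0.7 -2.8] fx 3.02 t 8.65
lever_knob [(array([283.6, 251.8]), 0.56, array([ 48.9, 138.1]))]
stop_roller []
lever_pivot []
pack_front []
```

{"fn": "move_arm", "kwargs": {"moves": [0, 0, -0.002, 0, 0, 0, 0, -0.003, 0, 0, 0, 0, -0.004, 0, 0, 0, 0, -0.004, 0, 0]}}

```text
time_s: 9.3
ee_pos: [0.5857, 0.0333, 0.0303]
eef_rot: [0.758, 0.652, 0.002, 0.002]
ft_force: [-0.7, -0.1, -0.1]
finger_gap: 0.0428
```

{"fn": "move_arm", "kwargs": {"moves": [0, 0, -0.001, 0, 0, 0, 0, -0.002, 0, 0, 0, 0, -0.003, 0, 0, 0, 0, -0.003, 0, 0]}}

```text
time_s: 9.7
ee_pos: [0.5827, 0.0338, 0.0303]
eef_rot: [0.758, 0.652, 0.002, 0.002]
ft_force: [1.4, -0.6, -1.4]
finger_gap: 0.0426
```

```bash
python3 snap.py w9
```

```text
tcp fix [ 27.2 137.1] [0.5827 0.0338 0.0303] gap 0.0426 f [ 1.4 -0.6 -1.4] fx 1.51 t 9.7
lever_knob [(array([287.2, 253.7]), 0.74, array([ 42.8, 137.3]))]
stop_roller []
lever_pivot []
pack_front []
```

{"fn": "move_arm", "kwargs": {"moves": [0, 0, -0.002, 0, 0, 0, 0, -0.003, 0, 0, 0, 0, -0.004, 0, 0, 0, 0, -0.004, 0, 0]}}

```text
time_s: 10.35
ee_pos: [0.5788, 0.0342, 0.0304]
eef_rot: [0.758, 0.652, 0.002, 0.002]
ft_force: [0.1, -0.6, -0.2]
finger_gap: 0.0426
```

{"fn": "move_arm", "kwargs": {"moves": [0, 0, -0.001, 0, 0, 0, 0, -0.002, 0, 0, 0, 0, -0.003, 0, 0, 0, 0, -0.003, 0, 0]}}

```text
time_s: 10.75
ee_pos: [0.5755, 0.0348, 0.0303]
eef_rot: [0.758, 0.652, 0.001, 0.002]
ft_force: [0.7, -0.4, 0.0]
finger_gap: 0.0427
```

```bash
python3 snap.py w10
```

```text
tcp fix [ 19.9 137. ] [0.5755 0.0348 0.0303] gap 0.0427 f [ 0.7 -0.4  0. ] fx 0.79 t 10.75
lever_knob [(array([283.8, 256.1]), 0.87, array([ 33.9, 136.1]))]
stop_roller []
lever_pivot [(array([260.7, 255.1]), 0.68, array([ 23.1, 125. ]))]
pack_front []
```

{"fn": "move_arm", "kwargs": {"moves": [0, 0, -0.001, 0, 0, 0, 0, -0.002, 0, 0, 0, 0, -0.003, 0, 0, 0, 0, -0.003, 0, 0]}}

```text
time_s: 11.4
ee_pos: [0.5742, 0.0346, 0.0305]
eef_rot: [0.758, 0.652, 0.003, 0.003]
ft_force: [5.9, -2.3, -4.3]
finger_gap: 0.0426
```

{"fn": "move_arm", "kwargs": {"moves": [0, 0, -0.001, 0, 0, 0, 0, -0.002, 0, 0, 0, 0, -0.003, 0, 0, 0, 0, -0.003, 0, 0]}}

```text
time_s: 11.8
ee_pos: [0.5721, 0.0345, 0.0308]
eef_rot: [0.758, 0.652, 0.003, 0.004]
ft_force: [1.2, -2.1, -1.2]
finger_gap: 0.0428
```

```bash
python3 snap.py w11
```

```text
tcp fix [ 16.6 136.3] [0.5721 0.0345 0.0308] gap 0.0428 f [ 1.2 -2.1 -1.2] fx 1.46 t 11.8
lever_knob [(array([284.9, 258.1]), 0.76, array([ 30.9, 134. ]))]
stop_roller []
lever_pivot [(array([266.2, 254.9]), 0.17, array([ 22.8, 124.1]))]
pack_front []
```

View pics/w11.png

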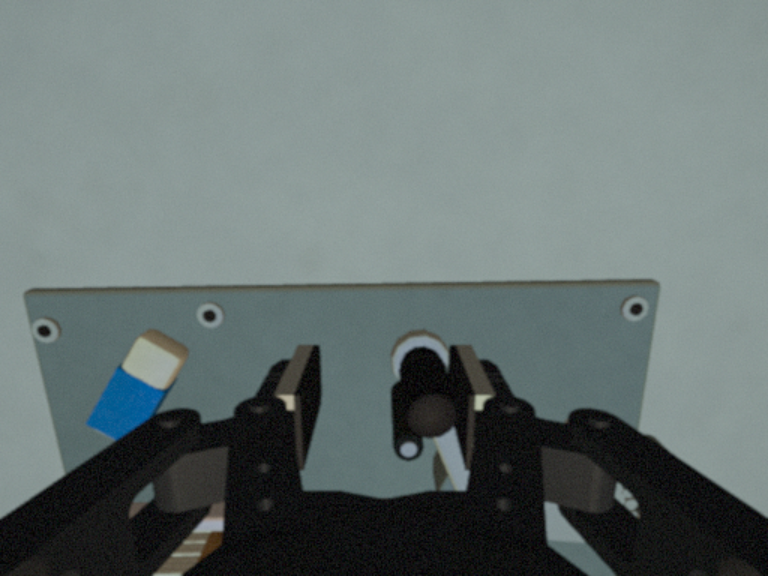

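{"fn": "move_arm", "kwargs": {"moves": [0, 0, -0.001, 0, 0, 0, 0, -0.002, 0, 0, 0, 0, -0.002, 0, 0]}}

```text
time_s: 12.35
ee_pos: [0.5684, 0.0357, 0.0303]
eef_rot: [0.758, 0.652, 0.002, 0.003]
ft_force: [0.4, 0.1, -0.7]
finger_gap: 0.0423
```

{"fn": "move_arm", "kwargs": {"moves": [0, 0, -0.001, 0, 0, 0, 0, -0.002, 0, 0, 0, 0, -0.002, 0, 0]}}

```text
time_s: 12.65
ee_pos: [0.567, 0.0358, 0.0303]
eef_rot: [0.758, 0.652, 0.003, 0.003]
ft_force: [3.6, -0.7, -2.6]
finger_gap: 0.0428
```

```bash
python3 snap.py w12
```

```text
tcp fix [ 11.4 136.9] [0.567  0.0358 0.0303] gap 0.0428 f [ 3.6 -0.7 -2.6] fx 3.69 t 12.65
lever_knob [(array([286.4, 264.6]), 0.95, array([ 26.5, 131.3]))]
stop_roller []
lever_pivot []
pack_front []
```

{"fn": "move_arm", "kwargs": {"moves": [0, 0, -0.001, 0, 0, 0, 0, -0.002, 0, 0, 0, 0, -0.003, 0, 0, 0, 0, -0.003, 0, 0]}}

```text
time_s: 13.3
ee_pos: [0.5663, 0.0356, 0.0306]
eef_rot: [0.758, 0.652, 0.005, 0.006]
ft_force: [12.6, -3.4, -9.0]
finger_gap: 0.0425
```

```bash
python3 snap.py w13
```

```text
tcp fix [ 10.7 136.6] [0.5663 0.0356 0.0306] gap 0.0425 f [12.6 -3.4 -9. ] fx 12.92 t 13.3
lever_knob [(array([284.1, 267.8]), 0.97, array([ 24.6, 129.1]))]
stop_roller []
lever_pivot [(array([283.5, 264. ]), 0.46, array([ 26.8, 118.5]))]
pack_front []
```

{"fn": "move_arm", "kwargs": {"moves": [0, 0, -0.0025, 0, 0, 0, 0, -0.003, 0, 0, 0, 0, -0.003, 0, 0]}}

```text
time_s: 13.85
ee_pos: [0.5665, 0.0355, 0.0312]
eef_rot: [0.758, 0.652, 0.007, 0.008]
ft_force: [15.0, -2.5, -9.4]
finger_gap: 0.0428
```

```bash
python3 snap.py w14
```

```text
tcp fix [ 10.9 136.5] [0.5665 0.0355 0.0312] gap 0.0428 f [15.  -2.5 -9.4] fx 15.24 t 13.85
lever_knob [(array([286.9, 262.8]), 0.55, array([ 26. , 131.3]))]
stop_roller []
lever_pivot []
pack_front []
```

View pics/w14.png

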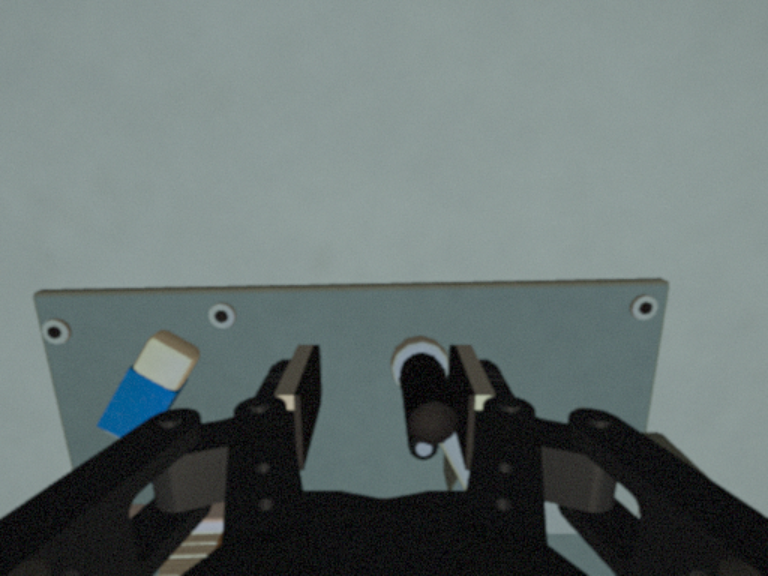

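Pressed at 15 N with no snap, and the image shows the arm touching the home post, so home is confirmed. Going forward now with the rear finger.

{"fn": "move_arm", "kwargs": {"moves": [0, 0, 0.008, 0, 0, 0, 0, 0.016, 0, 0, 0, 0, 0.024, 0, 0, 0, 0, 0.027, 0, 0, 0, 0, 0.027, 0, 0, 0, 0, 0.027, 0, 0]}}

```text
time_s: 14.7
ee_pos: [0.5929, 0.0315, 0.0316]
eef_rot: [0.758, 0.652, 0.007, 0.008]
ft_force: [-0.1, 0.2, -1.5]
finger_gap: 0.0426
```

```bash
python3 snap.py w15
```

```text
tcp fix [ 37.6 136.2] [0.5929 0.0315 0.0316] gap 0.0426 f [-0.1  0.2 -1.5] fx -0.15 t 14.7
lever_knob [(array([234. , 260.8]), 0.93, array([ 26.7, 132.5]))]
stop_roller []
lever_pivot []
pack_front []
```

View pics/w15.png

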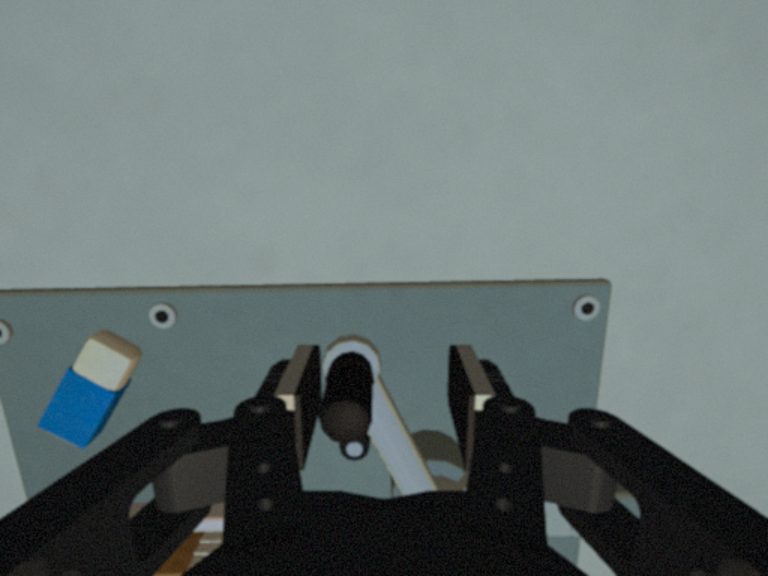

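{"fn": "move_arm", "kwargs": {"moves": [0, 0, 0.002, 0, 0, 0, 0, 0.003, 0, 0, 0, 0, 0.004, 0, 0, 0, 0, 0.005, 0, 0, 0, 0, 0.005, 0, 0]}}

```text
time_s: 15.45
ee_pos: [0.5956, 0.0318, 0.0315]
eef_rot: [0.758, 0.652, 0.005, 0.006]
ft_force: [-8.2, 3.3, 6.6]
finger_gap: 0.0427
```

```bash
python3 snap.py w16
```

```text
tcp fix [ 40.3 136.8] [0.5956 0.0318 0.0315] gap 0.0427 f [-8.2  3.3  6.6] fx -8.52 t 15.45
lever_knob [(array([230. , 261.6]), 0.64, array([ 27.7, 132.8]))]
stop_roller []
lever_pivot []
pack_front []
```

{"fn": "move_arm", "kwargs": {"moves": [0, 0, 0.0025, 0, 0, 0, 0, 0.003, 0, 0, 0, 0, 0.0035, 0, 0]}}

```text
time_s: 16.0
ee_pos: [0.5974, 0.0323, 0.031]
eef_rot: [0.758, 0.652, 0.004, 0.004]
ft_force: [-4.5, 3.8, 1.9]
finger_gap: 0.0431
```

```bash
python3 snap.py w17
```

```text
tcp fix [ 42.  137.6] [0.5974 0.0323 0.031 ] gap 0.0431 f [-4.5  3.8  1.9] fx -4.94 t 16.0
lever_knob [(array([228. , 262.7]), 0.64, array([ 28.6, 133.2]))]
stop_roller []
lever_pivot []
pack_front []
```

{"fn": "move_arm", "kwargs": {"moves": [0, 0, 0.0015, 0, 0, 0, 0, 0.0025, 0, 0, 0, 0, 0.0025, 0, 0]}}

```text
time_s: 16.55
ee_pos: [0.6021, 0.0307, 0.0316]
eef_rot: [0.758, 0.652, 0.006, 0.006]
ft_force: [-1.5, -0.3, 0.6]
finger_gap: 0.0426
```

```bash
python3 snap.py w18
```

```text
tcp fix [ 46.8 136.6] [0.6021 0.0307 0.0316] gap 0.0426 f [-1.5 -0.3  0.6] fx -1.41 t 16.55
lever_knob [(array([231.3, 258. ]), 0.97, array([ 34.9, 134.4]))]
stop_roller []
lever_pivot []
pack_front []
```

{"fn": "move_arm", "kwargs": {"moves": [0, 0, -0.005, 0, 0, 0, 0, -0.005, 0, 0, 0, 0, -0.005, 0, 0, 0, 0, -0.005, 0, 0]}}

```text
time_s: 17.2
ee_pos: [0.5971, 0.0315, 0.0315]
eef_rot: [0.758, 0.652, 0.006, 0.006]
ft_force: [0.1, -0.3, 0.6]
finger_gap: 0.0427
```

```bash
python3 snap.py w19
```

```text
tcp fix [ 41.7 136.7] [0.5971 0.0315 0.0315] gap 0.0427 f [ 0.1 -0.3  0.6] fx 0.14 t 17.2
lever_knob [(array([239.9, 257.9]), 0.91, array([ 34. , 134.6]))]
stop_roller []
lever_pivot []
pack_front []
```

View pics/w19.png

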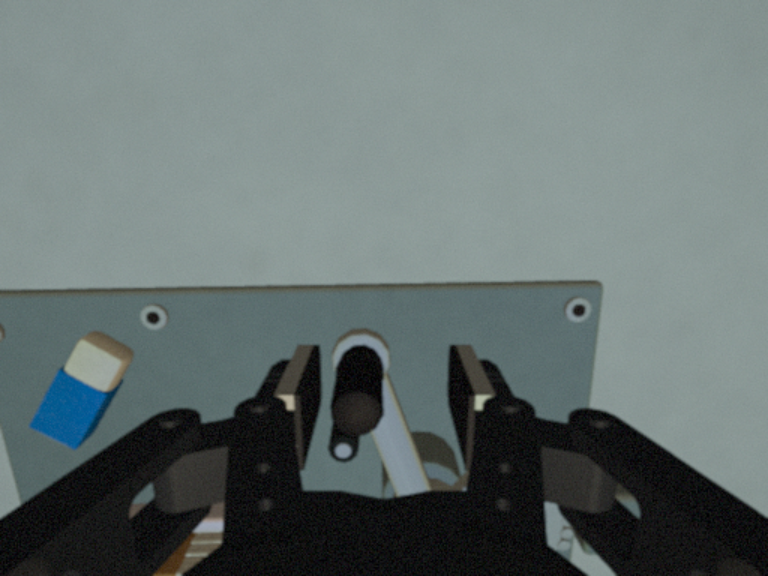

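Notch 1 (knob x≈34), free and settled. Next notch.

{"fn": "move_arm", "kwargs": {"moves": [0, 0, 0.004, 0, 0, 0, 0, 0.006, 0, 0, 0, 0, 0.007, 0, 0, 0, 0, 0.008, 0, 0, 0, 0, 0.0085, 0, 0]}}

```text
time_s: 17.95
ee_pos: [0.6032, 0.0311, 0.0311]
eef_rot: [0.758, 0.652, 0.004, 0.003]
ft_force: [-10.1, 2.0, 7.0]
finger_gap: 0.0426
```

{"fn": "move_arm", "kwargs": {"moves": [0, 0, 0.0025, 0, 0, 0, 0, 0.003, 0, 0, 0, 0, 0.003, 0, 0]}}

```text
time_s: 18.25
ee_pos: [0.6046, 0.0316, 0.0308]
eef_rot: [0.758, 0.652, 0.003, 0.001]
ft_force: [-5.1, 3.2, 3.2]
finger_gap: 0.0426
```

```bash
python3 snap.py w20
```

```text
tcp fix [ 49.2 137.9] [0.6046 0.0316 0.0308] gap 0.0426 f [-5.1  3.2  3.2] fx -5.48 t 18.25
lever_knob [(array([227.3, 257.9]), 0.7, array([ 35.8, 136. ]))]
stop_roller []
lever_pivot []
pack_front []
```

{"fn": "move_arm", "kwargs": {"moves": [0, 0, 0.0015, 0, 0, 0, 0, 0.0025, 0, 0, 0, 0, 0.0025, 0, 0]}}

```text
time_s: 18.8
ee_pos: [0.6088, 0.0305, 0.0311]
eef_rot: [0.758, 0.652, 0.004, 0.003]
ft_force: [-0.2, -0.3, -0.0]
finger_gap: 0.0426
```

```bash
python3 snap.py w21
```

```text
tcp fix [ 53.5 137.3] [0.6088 0.0305 0.0311] gap 0.0426 f [-0.2 -0.3 -0. ] fx -0.17 t 18.8
lever_knob [(array([231.1, 256.6]), 0.7, array([ 41.7, 136. ]))]
stop_roller []
lever_pivot []
pack_front []
```

Snapped to notch 2 (≈41.7). Backing off so it settles, then looking.

{"fn": "move_arm", "kwargs": {"moves": [0, 0, -0.004, 0, 0, 0, 0, -0.005, 0, 0, 0, 0, -0.005, 0, 0, 0, 0, -0.005, 0, 0]}}

```text
time_s: 19.45
ee_pos: [0.603, 0.0315, 0.0308]
eef_rot: [0.758, 0.652, 0.003, 0.003]
ft_force: [0.3, 0.2, 0.6]
finger_gap: 0.0428
```

```bash
python3 snap.py w22
```

```text
tcp fix [ 47.6 137.5] [0.603  0.0315 0.0308] gap 0.0428 f [0.3 0.2 0.6] fx 0.28 t 19.45
lever_knob [(array([243.3, 255.5]), 0.97, array([ 41.9, 136.9]))]
stop_roller []
lever_pivot []
pack_front []
```

{"fn": "move_arm", "kwargs": {"moves": [0, 0, 0.005, 0, 0, 0, 0, 0.007, 0, 0, 0, 0, 0.008, 0, 0, 0, 0, 0.009, 0, 0, 0, 0, 0.009, 0, 0]}}

```text
time_s: 20.2
ee_pos: [0.6107, 0.0307, 0.0307]
eef_rot: [0.758, 0.652, 0.002, 0.001]
ft_force: [-5.7, 2.0, 4.3]
finger_gap: 0.0424
```

```bash
python3 snap.py w23
```

```text
tcp fix [ 55.3 137.7] [0.6107 0.0307 0.0307] gap 0.0424 f [-5.7  2.   4.3] fx -5.95 t 20.2
lever_knob [(array([229.2, 255. ]), 0.61, array([ 43. , 137.5]))]
stop_roller []
lever_pivot []
pack_front []
```

{"fn": "move_arm", "kwargs": {"moves": [0, 0, 0.002, 0, 0, 0, 0, 0.0025, 0, 0, 0, 0, 0.003, 0, 0]}}

```text
time_s: 20.75
ee_pos: [0.6124, 0.0309, 0.0305]
eef_rot: [0.758, 0.652, 0.001, -0.0]
ft_force: [-4.7, 2.3, 3.7]
finger_gap: 0.043
```

```bash
python3 snap.py w24
```

```text
tcp fix [ 57.  138.2] [0.6124 0.0309 0.0305] gap 0.043 f [-4.7  2.3  3.7] fx -4.93 t 20.75
lever_knob [(array([229., 256.]), 0.68, array([ 44.6, 137.5]))]
stop_roller []
lever_pivot []
pack_front []
```

{"fn": "move_arm", "kwargs": {"moves": [0, 0, 0.0015, 0, 0, 0, 0, 0.0025, 0, 0, 0, 0, 0.0025, 0, 0]}}

```text
time_s: 21.3
ee_pos: [0.6168, 0.0297, 0.0308]
eef_rot: [0.758, 0.652, 0.003, 0.002]
ft_force: [-0.5, 0.8, 0.6]
finger_gap: 0.0426
```

```bash
python3 snap.py w25
```

```text
tcp fix [ 61.5 137.6] [0.6168 0.0297 0.0308] gap 0.0426 f [-0.5  0.8  0.6] fx -0.63 t 21.3
lever_knob [(array([231.1, 252.9]), 0.56, array([ 50. , 138.4]))]
stop_roller []
lever_pivot []
pack_front []
```

Notch 3 (≈50, the starting place). Releasing, then pushing for notch 4.

{"fn": "move_arm", "kwargs": {"moves": [0, 0, -0.004, 0, 0, 0, 0, -0.005, 0, 0, 0, 0, -0.005, 0, 0, 0, 0, -0.005, 0, 0]}}

```text
time_s: 21.95
ee_pos: [0.6111, 0.0308, 0.0305]
eef_rot: [0.758, 0.652, 0.002, 0.001]
ft_force: [-0.2, -0.5, 0.4]
finger_gap: 0.0425
```

```bash
python3 snap.py w26
```

```text
tcp fix [ 55.7 137.9] [0.6111 0.0308 0.0305] gap 0.0425 f [-0.2 -0.5  0.4] fx -0.09 t 21.95
lever_knob [(array([242.5, 252.9]), 0.86, array([ 49.8, 138.7]))]
stop_roller []
lever_pivot []
pack_front []
```

{"fn": "move_arm", "kwargs": {"moves": [0, 0, 0.005, 0, 0, 0, 0, 0.007, 0, 0, 0, 0, 0.008, 0, 0, 0, 0, 0.009, 0, 0, 0, 0, 0.009, 0, 0]}}

```text
time_s: 22.7
ee_pos: [0.6186, 0.0299, 0.0303]
eef_rot: [0.758, 0.652, 0.001, -0.001]
ft_force: [-7.6, 2.0, 5.4]
finger_gap: 0.0428
```

```bash
python3 snap.py w27
```

```text
tcp fix [ 63.3 138. ] [0.6186 0.0299 0.0303] gap 0.0428 f [-7.6  2.   5.4] fx -7.83 t 22.7
lever_knob [(array([230. , 252.6]), 0.87, array([ 51.5, 139.2]))]
stop_roller []
lever_pivot []
pack_front []
```

{"fn": "move_arm", "kwargs": {"moves": [0, 0, 0.002, 0, 0, 0, 0, 0.0025, 0, 0, 0, 0, 0.003, 0, 0]}}

```text
time_s: 23.25
ee_pos: [0.6201, 0.03, 0.0302]
eef_rot: [0.758, 0.652, -0.0, -0.002]
ft_force: [-5.6, 1.7, 4.7]
finger_gap: 0.0426
```

```bash
python3 snap.py w28
```

```text
tcp fix [ 64.7 138.3] [0.6201 0.03   0.0302] gap 0.0426 f [-5.6  1.7  4.7] fx -5.77 t 23.25
lever_knob [(array([227. , 254.1]), 0.91, array([ 51.7, 138.8]))]
stop_roller []
lever_pivot [(array([229.5, 255.3]), 0.33, array([ 50.5, 126.4]))]
pack_front []
```

{"fn": "move_arm", "kwargs": {"moves": [0, 0, 0.0015, 0, 0, 0, 0, 0.0025, 0, 0, 0, 0, 0.0025, 0, 0]}}

```text
time_s: 23.8
ee_pos: [0.6247, 0.0289, 0.0304]
eef_rot: [0.758, 0.652, 0.002, -0.0]
ft_force: [0.5, 0.5, 0.4]
finger_gap: 0.0427
```

```bash
python3 snap.py w29
```

```text
tcp fix [ 69.5 137.9] [0.6247 0.0289 0.0304] gap 0.0427 f [0.5 0.5 0.4] fx 0.44 t 23.8
lever_knob [(array([230. , 254.5]), 0.98, array([ 57.6, 138.1]))]
stop_roller []
lever_pivot []
pack_front []
```

{"fn": "move_arm", "kwargs": {"moves": [0, 0, -0.005, 0, 0, 0, 0, -0.006, 0, 0, 0, 0, -0.006, 0, 0, 0, 0, -0.006, -0.02, 0, 0, 0, -0.006, -0.06, 0, 0, 0, -0.006, -0.07, 0, 0, 0, -0.006, -0.07, 0]}}

```text
time_s: 24.75
ee_pos: [0.6199, 0.0297, 0.1029]
eef_rot: [0.758, 0.652, 0.003, 0.001]
ft_force: [0.3, -0.1, 0.1]
finger_gap: 0.0429
```

```bash
python3 snap.py w30;python3 sv.py s30
```

```text
tcp fix [ 64.6 138.1] [0.6199 0.0297 0.1029] gap 0.0429 f [ 0.3 -0.1  0.1] fx 0.3 t 24.75
lever_knob [(array([247.1, 206. ]), 0.79, array([ 59.3, 139.3]))]
stop_roller [(array([249.6, 322.8]), 0.97, array([57.8,  4.2]))]
lever_pivot [(array([248. , 287.7]), 0.94, array([57.8, 58.6]))]
pack_front []
```

View pics/w30.png

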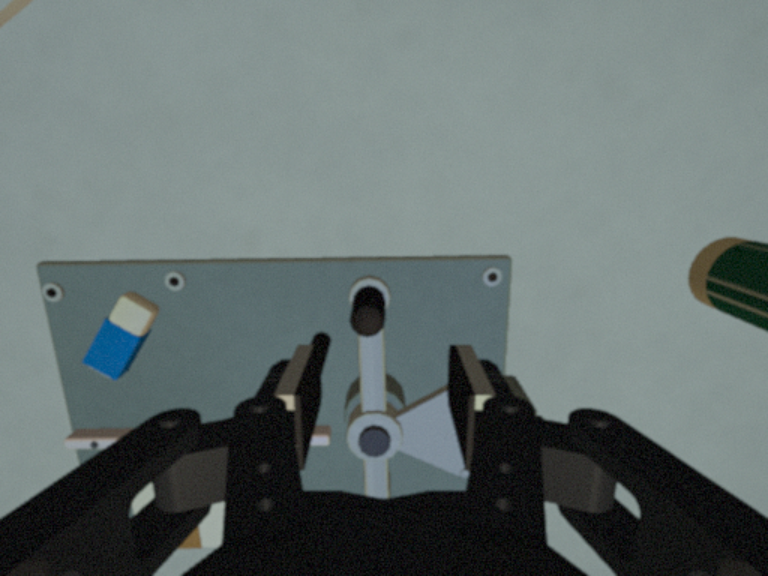

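Lever stands alone in notch 4 (knob x≈59). Now to behind the pack with the fingers shut.

{"fn": "move_arm", "kwargs": {"moves": [0, 0, -0.02, -0.04, 0, 1, -0.02, -0.06, -0.05, 0, 1, -0.05, -0.1, -0.05, 0, 1, -0.09, -0.14, -0.05, 0, 1, -0.12, -0.17, -0.05, 0, 1, -0.138, -0.18, -0.05, 0, 1, -0.138, -0.18, -0.05, 0, 1, -0.138, -0.18, -0.05, 0, 1, -0.138, -0.18, -0.05, 0]}}

```text
time_s: 25.95
ee_pos: [0.4189, -0.0791, 0.1483]
eef_rot: [0.758, 0.652, 0.0, -0.002]
ft_force: [-0.4, -0.3, 0.4]
finger_gap: -0.0003
```

```bash
python3 snap.py w31; python3 - <<'E'
from h import *
st=ctrl.get_state()
for n in ["side","scene"]:
    s=cam(n);u=proj(s,st["ee_pos"])[0].astype(int);x0,y0=u[0]-65,u[1]-50
    a=cv2.resize(s["pixels"][y0:y0+100,x0:x0+130],(780,600),interpolation=cv2.INTER_CUBIC);print(n,x0,y0)
    cv2.circle(a,(65*6,50*6),4,(0,0,255),-1);cv2.imwrite(f"pics/{n}31.png",a)
E
```

```text
tcp fix [-119.9    3. ] [ 0.4189 -0.0791  0.1483] gap -0.0003 f [-0.4 -0.3  0.4] fx -0.37 t 25.95
lever_knob [(array([493.6,  12.2]), 0.66, array([ 57.9, 137.2]))]
stop_roller [(array([433.2, 174.7]), 0.83, array([58.2,  4.9])), (array([491.6,   9.1]), 0.42, array([ 88.5, 152.1]))]
lever_pivot [(array([458.4, 116.1]), 0.78, array([58.8, 62.4]))]
pack_front [(array([507.9, 332.9]), 0.79, array([ 172.2, -185.3])), (array([365.8, 177.4]), 0.66, array([-8.6,  2.9]))]
side 165 114
scene 224 126
```

View pics/side31.png

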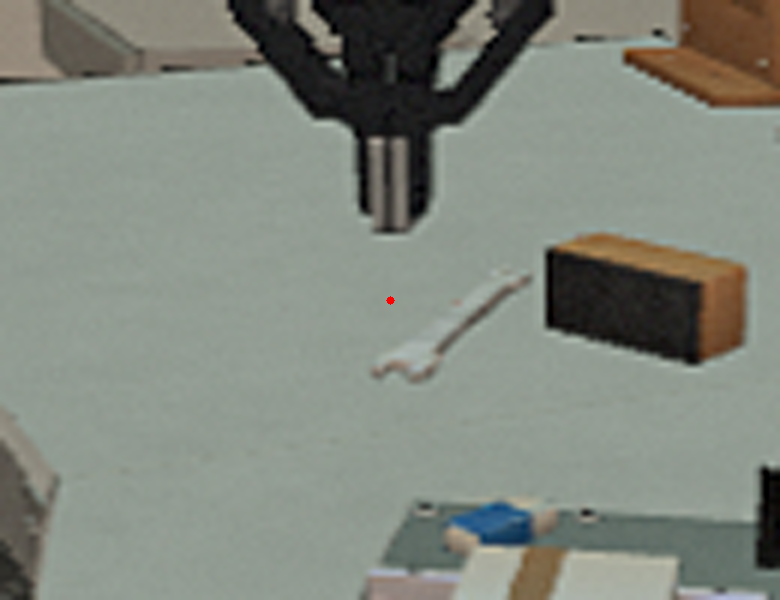

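View pics/scene31.png

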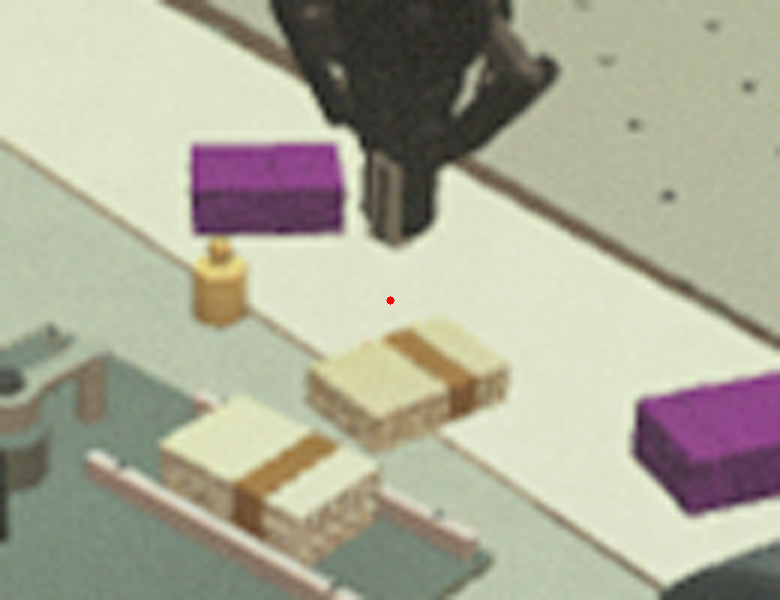

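View pics/w31.png

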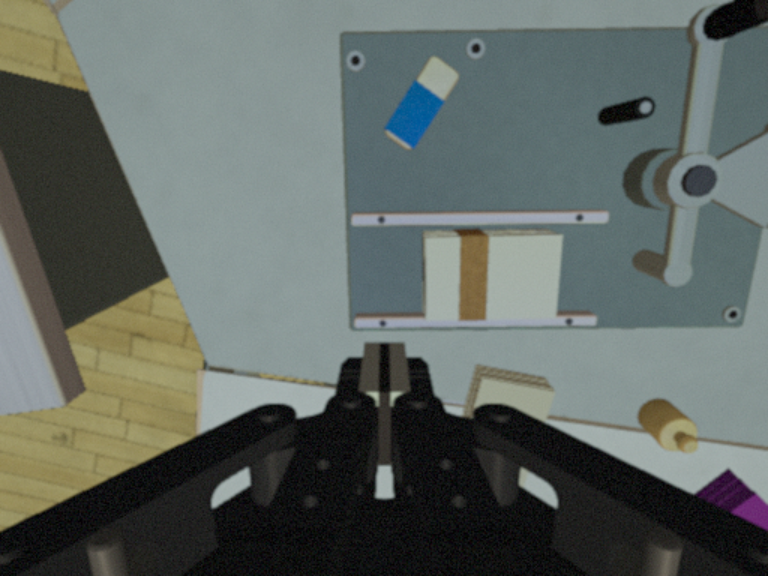

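```bash
python3 - <<'E'
from h import *
S=cam("scene");D=cam("side");p=np.load("pose.npy")
def inv(w):
    R=np.array([[np.cos(p[2]),-np.sin(p[2])],[np.sin(p[2]),np.cos(p[2])]]);return np.r_[R.T@(np.array(w)[:2]-p[:2])*1000,w[2]*1000]
A=np.zeros((3,3));b=np.zeros(3)
for c,xy in [(D,(164.5+390/6,113.5+231/6)),(S,(223.5+397/6,125.5+240/6))]:
    o,d=ray(c,xy);M=np.eye(3)-np.outer(d,d);A+=M;b+=M@o
x=np.linalg.solve(A,b);print(inv(x).round(1),inv(ctrl.get_state()["ee_pos"]).round(1))
E
python3 fit.py | head -1; python3 - <<'E'
from h import *
W=cam("wrist");p=np.load("pose.npy")
E
echo
```

```text
[-121.4    3.8  179.7] [-120.2    2.7  148.4]
[ 0.3813 -0.1231  0.0051] [ 12.7 -47.3  32.6  11.6 -33.1  44.9 -74.2  -0.1   0.1   1.1  -0.2  -0.8]
```

```bash
python3 -c "
import numpy as np;np.save('pose.npy',[.5372,-.0983,-.1357])"; mv(){ :;}; sed -i 's/^np.save.*;print/print/;s/^np.save/#/' fit.py
```

{"fn": "move_arm", "kwargs": {"moves": [1, -0.003, 0, 0.04, 0, 1, -0.003, 0, 0.08, 0, 1, -0.003, 0, 0.11, 0, 1, -0.003, 0, 0.135, 0, 1, -0.003, 0, 0.15, 0, 1, -0.003, 0, 0.158, 0, 1, -0.003, 0, 0.158, 0, 1, -0.003, 0, 0.158, 0]}}

```text
time_s: 27.3
ee_pos: [0.4184, -0.0823, -0.0088]
eef_rot: [0.758, 0.652, 0.001, -0.001]
ft_force: [-0.2, 0.2, -0.5]
finger_gap: -0.0001
```

```bash
python3 snap.py w32;python3 - <<'E'
from h import *
s=cam("side");a=s["pixels"]
cv2.imwrite("pics/side32.png",cv2.resize(a[150:250,200:330],(780,600),interpolation=cv2.INTER_CUBIC))
E
```

```text
tcp fix [-119.9   -0.2] [ 0.4184 -0.0823 -0.0088] gap -0.0001 f [-0.2  0.2 -0.5] fx -0.23 t 27.3
lever_knob [(array([474.1, 243.1]), 0.66, array([-45.3,  22.8])), (array([388.1, 243.4]), 0.18, array([-74.2,  23.1]))]
stop_roller []
lever_pivot []
pack_front [(array([474.7, 243.5]), 0.67, array([-7.8, -0.2]))]
```

View pics/side32.png

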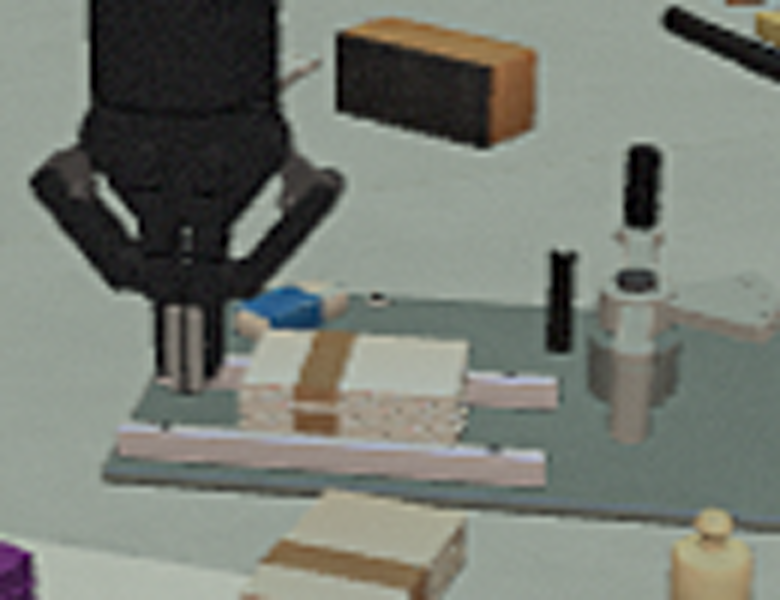

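View pics/w32.png

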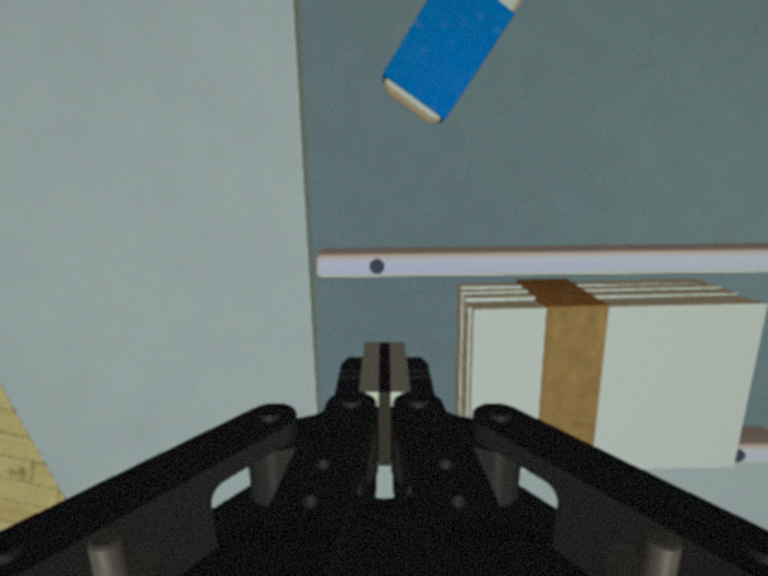

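{"fn": "move_arm", "kwargs": {"moves": [1, 0, 0.006, 0, 0, 1, 0, 0.011, 0, 0, 1, 0, 0.016, 0, 0, 1, 0, 0.021, 0, 0, 1, 0, 0.026, 0, 0, 1, 0, 0.031, 0, 0, 1, 0, 0.036, 0, 0, 1, 0, 0.041, 0, 0, 1, 0, 0.046, 0, 0, 1, 0, 0.05, 0, 0, 1, 0, 0.053, 0, 0, 1, 0, 0.053, 0, 0]}}

```text
time_s: 28.8
ee_pos: [0.4711, -0.0903, -0.0089]
eef_rot: [0.758, 0.652, 0.001, -0.001]
ft_force: [-0.2, 0.1, -0.1]
finger_gap: 0.0002
```

```bash
python3 snap.py w33;python3 - <<'E'
from h import *
s=cam("side");a=s["pixels"]
cv2.imwrite("pics/side33.png",cv2.resize(a[150:250,220:350],(780,600),interpolation=cv2.INTER_CUBIC))
E
```

```text
tcp fix [-66.6  -1. ] [ 0.4711 -0.0903 -0.0089] gap 0.0002 f [-0.2  0.1 -0.1] fx -0.2 t 28.8
lever_knob []
stop_roller [(array([506.4, 236.9]), 0.96, array([60. ,  2.9]))]
lever_pivot []
pack_front [(array([449.6, 248.7]), 0.95, array([33.2, -3.6]))]
```

View pics/side33.png

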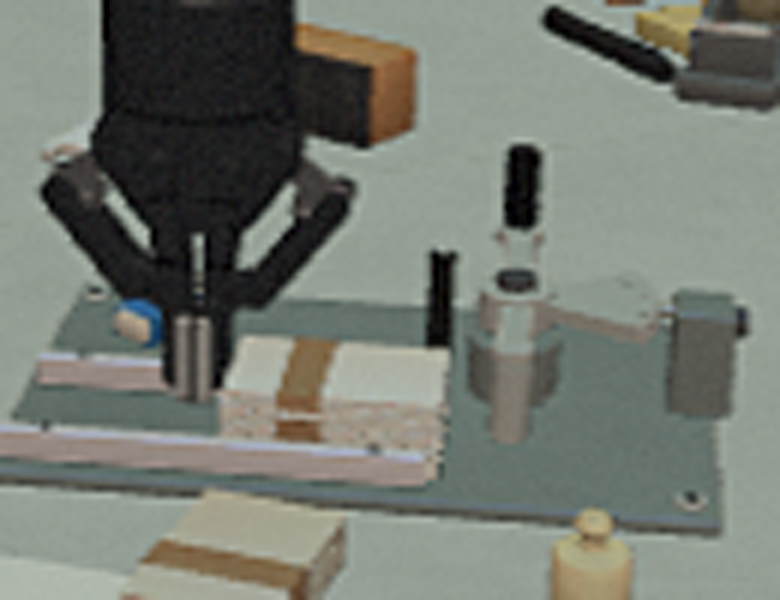

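View pics/w33.png

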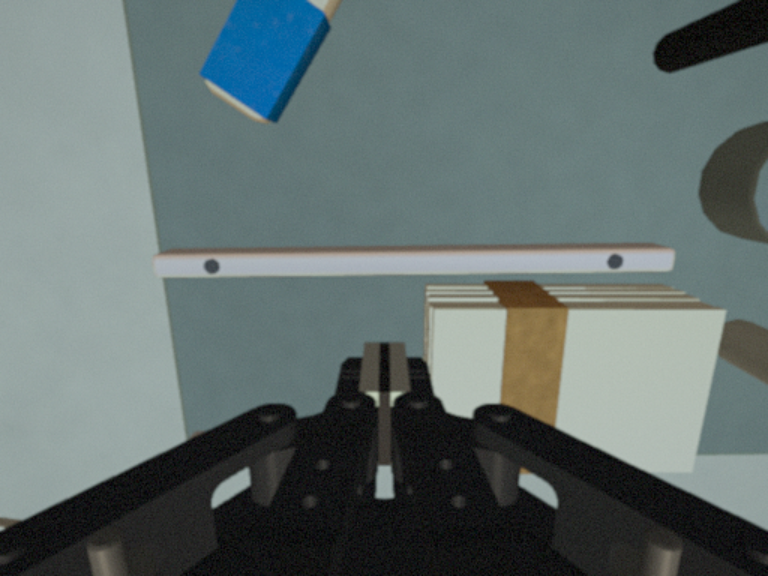

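Pack front is at about x=33 and the roller's rear side near 53. Advancing slowly.

{"fn": "move_arm", "kwargs": {"moves": [1, 0, 0.003, 0, 0, 1, 0, 0.006, 0, 0, 1, 0, 0.008, 0, 0, 1, 0, 0.01, 0, 0, 1, 0, 0.012, 0, 0, 1, 0, 0.013, 0, 0, 1, 0, 0.014, 0, 0, 1, 0, 0.014, 0, 0]}}

```text
time_s: 29.9
ee_pos: [0.4845, -0.0923, -0.009]
eef_rot: [0.758, 0.652, 0.001, -0.001]
ft_force: [0.7, -0.7, -0.6]
finger_gap: -0.0002
```

```bash
python3 snap.py w34;python3 - <<'E'
from h import *
s=cam("side");a=s["pixels"]
cv2.imwrite("pics/side34.png",cv2.resize(a[170:250,230:334],(780,600),interpolation=cv2.INTER_CUBIC))
E
```

```text
tcp fix [-53.   -1.2] [ 0.4845 -0.0923 -0.009 ] gap -0.0002 f [ 0.7 -0.7 -0.6] fx 0.83 t 29.9
lever_knob []
stop_roller [(array([477.9, 237.2]), 0.79, array([59.2,  2.9]))]
lever_pivot []
pack_front [(array([450.2, 247.8]), 0.9, array([46.9, -3.2]))]
```

View pics/side34.png

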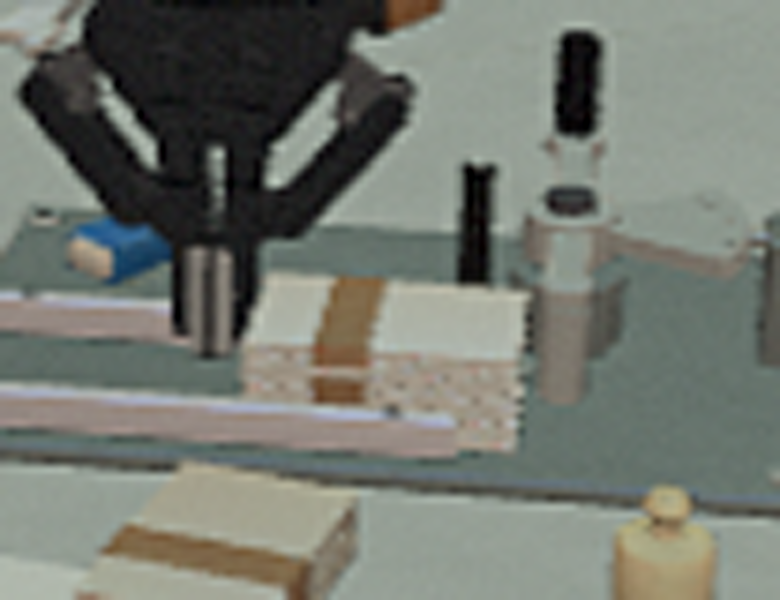

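{"fn": "move_arm", "kwargs": {"moves": [1, 0, 0.001, 0, 0, 1, 0, 0.002, 0, 0, 1, 0, 0.003, 0, 0, 1, 0, 0.004, 0, 0, 1, 0, 0.004, 0, 0]}}

```text
time_s: 30.7
ee_pos: [0.4886, -0.0929, -0.0089]
eef_rot: [0.758, 0.652, 0.001, -0.001]
ft_force: [0.2, 0.8, -0.3]
finger_gap: 0.0002
```

{"fn": "move_arm", "kwargs": {"moves": [1, 0, 0.0005, 0, 0, 1, 0, 0.001, 0, 0, 1, 0, 0.001, 0, 0]}}

```text
time_s: 31.0
ee_pos: [0.4896, -0.0931, -0.0089]
eef_rot: [0.758, 0.652, 0.001, -0.001]
ft_force: [-0.9, 0.2, -0.2]
finger_gap: 0.0001
```

{"fn": "move_arm", "kwargs": {"moves": [1, 0, 0.0005, 0, 0, 1, 0, 0.001, 0, 0, 1, 0, 0.001, 0, 0]}}

```text
time_s: 31.3
ee_pos: [0.4898, -0.093, -0.0091]
eef_rot: [0.758, 0.652, 0.0, -0.002]
ft_force: [-4.9, 1.6, 4.6]
finger_gap: 0.0001
```

```bash
python3 snap.py w35
```

```text
tcp fix [-47.7  -1.1] [ 0.4898 -0.093  -0.0091] gap 0.0001 f [-4.9  1.6  4.6] fx -5.09 t 31.3
lever_knob []
stop_roller [(array([363.1, 245.1]), 0.72, array([ 7.3, -0.5])), (array([466.5, 234.8]), 0.67, array([58.4,  4.4]))]
lever_pivot []
pack_front [(array([452.1, 249.9]), 0.87, array([53.2, -4.3]))]
```

Contact: 5 N, below the notch limit. Backing off gently.

{"fn": "move_arm", "kwargs": {"moves": [1, 0, -0.001, 0, 0, 1, 0, -0.002, 0, 0, 1, 0, -0.005, 0, 0, 1, 0, -0.012, 0, 0, 1, 0, -0.02, 0, 0, 1, 0, -0.025, -0.01, 0, 1, 0, -0.025, -0.05, 0, 1, 0, -0.025, -0.1, 0, 1, 0, -0.025, -0.15, 0, 1, 0, -0.025, -0.18, 0, 1, 0, -0.025, -0.18, 0, 1, 0, -0.025, -0.18, 0]}}

```text
time_s: 32.75
ee_pos: [0.4652, -0.0897, 0.1711]
eef_rot: [0.758, 0.652, 0.0, -0.001]
ft_force: [-0.1, -0.2, -0.5]
finger_gap: 0.0005
```

```bash
python3 snap.py w36;python3 - <<'E'
from h import *
s=cam("side");a=s["pixels"]
cv2.imwrite("pics/side36.png",cv2.resize(a[170:250,230:334],(780,600),interpolation=cv2.INTER_CUBIC))
E
```

```text
tcp fix [-72.5  -1.3] [ 0.4652 -0.0897  0.1711] gap 0.0005 f [-0.1 -0.2 -0.5] fx -0.08 t 32.75
lever_knob []
stop_roller [(array([376.8, 168.7]), 0.72, array([57.9,  2.8])), (array([392.6, 114.1]), 0.66, array([69. , 59.4]))]
lever_pivot []
pack_front [(array([159.3, 343. ]), 0.76, array([-198.1, -219.2])), (array([369.2, 172.9]), 0.73, array([50.5, -1.9]))]
```

View pics/side36.png

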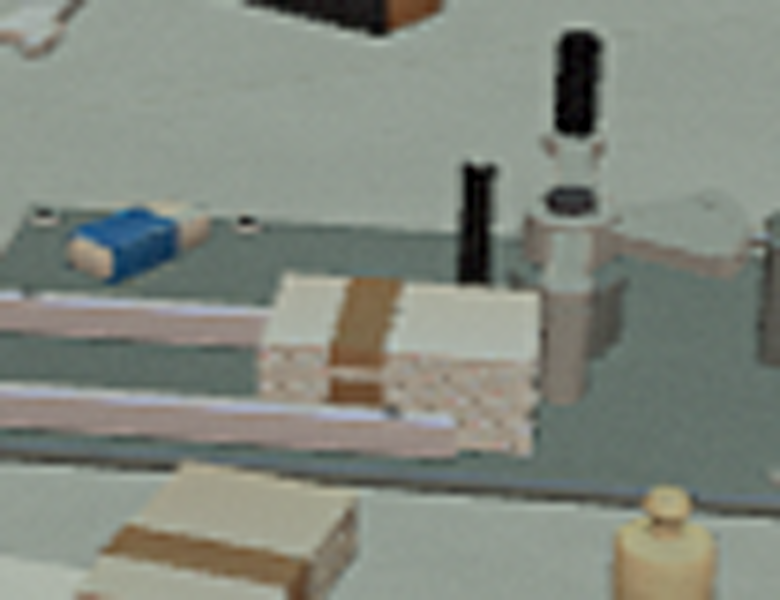

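View pics/w36.png

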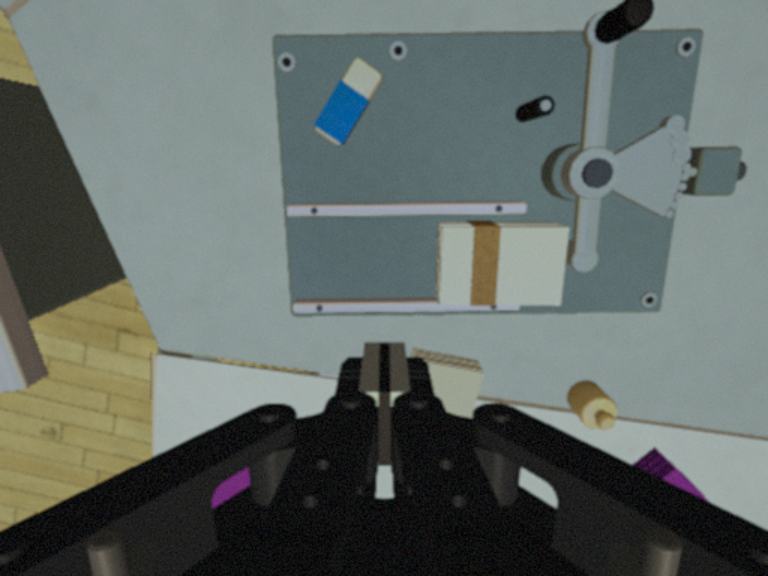

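```bash
python3 -c "
from plant import ctrl
print(ctrl.close_job())"
```

```text
the job is handed in; nothing more can be done
None
```

The job is handed in at about 33 s of the 72 s. The lever stands in the fourth notch from home, and the thick pack lies against the stop roller with the gripper clear.

- **Home:** I pushed the lever back onto the rubber stop. It read 15 N at the knob with no snap, and the wrist picture showed the arm on the post.
- **Notches:** I clicked forward four single notches and backed the finger off after each one so it settled. The knob stood at x ≈ 34, 42, 50 and then 58 to 59 mm (home is about 27). Notches 1, 2 and 3 matched the places seen on the way back. Notch 4 lies one past where the lever started.
- **Pack:** I slid it forward with the shut fingers until the force rose to about 5 N, then backed off and lifted away.
- **Last checks:** The side picture shows the pack's front end at the roller and the lever unmoved. The wrist force read about zero.

**Disagreements:**
- The fingertips showed about 31 to 34 mm above the reported TCP, so my first attempt passed over the knob without touching it. I set the finger heights from the pictures after that.
- The final network estimates put the pack front at 50.5 mm and the roller's rear side at about 50 mm. That agrees only to within a few millimetres, so the proof of contact is the force.
- The network did not find the knob in the last wrist picture, so the final lever position rests on the pictures and the earlier knob readings.

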